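Charge the pan with grinding balls and hold the hopper slide open

ROBOT

A 7-joint arm with a two-finger parallel gripper is mounted at the origin on the work surface. World frame = base frame: x ahead of the robot, y to its left, z up, the work surface at z = 0. Lengths are in mm, angles in rad, forces in N, time in s.
With the tool pointing down it reaches from about 425 to 1025 mm from the base axis. Payload 9.4 kg.
Tool frame: the origin (TCP) lies midway between the tips of the shut fingers; the grasp point (between the pads) lies bot.grip_depth behind it (bot.grip_depth is the distance from the TCP to the grasp point, in mm); x points along the fingers, z is the direction in which the jaws open and shut, and the axes are right-handed (so a half turn about x gives the same grasp; the last joint's range is limited). The gripper opens to 85 mm and grips with 20 to 120 N. Pads are 22 mm wide; open, the fingers measure 114 mm over their backs; the gripper's body (76 mm by 85 mm) begins 54 mm behind the grasp point. The pads swing forward as they close: fully open they stand 13 mm farther back than shut.
Start: joints at [-1.332, 0.599, -0.003, 1.599, 0.002, 0.943, -0.08], TCP at [225.172, 689.146, 231.275] pointing down, gripper open.
Joint ranges: [-2.57, 2.57], [-0.35, 1.97], [-1.29, 1.29], [0.11, 2.56], [-1.05, 4.19], [0.11, 1.86], [-2.63, 2.63]. Speed limits (rad/s): [2.22, 2.22, 3.01, 3.01, 3.14, 3.14, 3.14].

INTERFACE

Orientations are given as a unit quaternion [x, y, z, w].
In Python, from workcell import bot gives the robot as it stands.
- The arm moves only by the tool jog_arm, never from a script. Its argument "targets" is a list of rows, each a list of 2 entries, a list of its own where there are three numbers: the shift along the world's x, y, z scaled (see below), then the turn, a rotation vector about the world's x, y, z scaled (see below). In form: [[[dx, dy, dz], [ax, ay, az]], ...]. A call has 1 to 5 rows; each row shifts and turns the pose as measured when the row begins; what a row does not reach is not made up. The controller multiplies each number of a shift by 0.1 m and each number of a turn by 90 degrees. A row lasts 1/12 s, in which the tool goes at most 41.7 mm and 7.16 degrees, less where a joint would pass 70% of its speed; a pose out of reach is approached as far as the arm can. A call with a number of a shift or a turn outside -1 to 1 is refused whole. A call with a gripper value outside its range is refused whole. "jaw" is the gripper command: -1 is fully open, 1 is shut, values between are in proportion, set as the call begins (left out, the last holds). The fingers move at their own pace and stop on an object; the grip force is fixed at half the most. Time passes only in rows, so rows that do not move let the fingers close. It gives the time, the measured TCP pose, the force and the opening at its end, in the units of the state.
- bot.sense(): the state, without advancing time (a new reading comes with each control period).
- bot.snapshot(name): name is "scene" or "top" or "wrist"; returns the picture (420x560x3 uint8, blue, green, red); there is no depth.
- bot.camera_params(name): a dict with "fx", "fy", "cx", "cy" (pixels), "T" (4x4, takes a point from camera to world coordinates); the wrist camera has in their place "T_tool_cam" (4x4, takes a point from camera to tool coordinates, whose origin is the TCP and whose axes are the tool frame's). Camera axes: x right, y down, z forward; pixel columns grow to the right and rows downward; lengths in mm; the calibration is good to about 2 mm. The wrist camera is an equidistant fisheye: a pixel r from the principal point sees the ray r / f radians off the axis. A picture is of the moment at which its call begins: read the wrist's pose just before it. camera_params takes no time and is no camera call.
- bot.hand_in(): hands the job in, once; it reports no verdict.
The state is a dict: "time_s": time; "joints": joint angles; "joint_velocities": joint speeds; "effort": joint torques, N m; "ee_pos": TCP position; "tcp_rot": TCP orientation; "wrist_force": force on the tool from outside, world axes, zero at the start; "wrist_torque": the same for the moment, N m; "opening": finger opening in mm.
Only numpy, scipy, OpenCV 4.12 (cv2) and the standard library are available. Lean on these libraries where they do the work, as an engineer would, in place of code of your own. Each camera call takes 0.05 s, during which the arm holds its last target.

TASK

Using the hand scoop and not your fingers, scoop at least three of the ceramic grinding balls out of the steel tray and tip them into the hopper; then set the scoop down upright, in the tray or on the bench, and let go of it. Then pull the hopper's spring-return slide out by its upright grip until its pointer lines up with the mark clip on the scale bar, so that at least three balls drop into the pan below, and finish while still holding the slide steady at the mark. Leave the other things on the bench where they are.

Things in the scene. Friction and masses are not known exactly. Their poses are not given: they have to be found in the camera images.
- tray: Fixed steel tray that holds the balls and the scoop. Origin on the bench under its middle. Its flat inner floor is 4 mm above the bench, 87 mm wide (along y) and runs from x = -131 mm to x = +110 mm; walls 4 mm thick, 34 mm high. At the +x end the floor turns up into a steep ramp (55 degrees from level), from x = +110 mm at the floor to x = +131 mm at the rim. The scoop starts at the -x end with its nose towards +x, the balls between it and the ramp.
- scoop: Flat-bottomed aluminium hand scoop, loose, 160 g nominal. Origin at the centre of the underside of its pan, z up. The pan is 90 mm long (x from -45 to the open nose at +45 mm) and 80 mm wide, floor 2 mm thick, side walls 2 mm thick, 36 mm high at the back, 22 mm from x = +5 to +30 mm, and none along the last 15 mm, which is a flat lip, back wall 42 mm high. The handle is an upright flat wooden bar behind the back wall.
- scoop_grip (a point): Where to hold the scoop: a point in the upright handle bar, 95 mm above the pan's underside and 52 mm behind the pan's centre (x = -52 mm in the scoop's frame). The bar is 14 mm thick along the scoop's x, 36 mm wide along its y, and its top is 120 mm above the underside. Axes as the scoop's.
- scoop_pan (a point): Point 15 mm above the underside in the middle of the scoop's pan; axes as the scoop's.
- ball0: White ceramic grinding ball, 24 mm in diameter, about 22 g, loose in the tray; all five are alike, smooth and free to roll. Origin at its centre.
- ball1: White ceramic grinding ball, 24 mm in diameter, about 22 g, loose in the tray; all five are alike, smooth and free to roll. Origin at its centre.
- ball2: White ceramic grinding ball, 24 mm in diameter, about 22 g, loose in the tray; all five are alike, smooth and free to roll. Origin at its centre.
- ball3: White ceramic grinding ball, 24 mm in diameter, about 22 g, loose in the tray; all five are alike, smooth and free to roll. Origin at its centre.
- ball4: White ceramic grinding ball, 24 mm in diameter, about 22 g, loose in the tray; all five are alike, smooth and free to roll. Origin at its centre.
- hopper: Fixed charging hopper of bare steel on a grey foot plate 170 x 170 mm. Origin on the bench under its middle. Above a steel pan stands a hopper with upright side walls (at y = +-62 mm) and sloping end walls; the slide closes its bottom and pulls out towards the hopper's -x. An aluminium scale bar runs along -x beside the slide, at y = +50 mm, its top 60 mm high, to x = -210 mm.
- hopper_mouth (a point): Centre of the hopper's open mouth, 134 mm above the bench: 132 mm long (x) by 120 mm wide (y) inside. The end walls slope in to a throat 48 mm long (x) and 120 mm wide, 72 mm above the bench. Axes as the hopper's.
- hopper_pan (a point): Middle of the floor of the steel pan under the hopper, 12 mm above the bench; pan 120 mm (x) by 140 mm (y), rim 53 mm above the bench. Axes as the hopper's.
- slide (a joint): How far the slide is pulled out along the hopper's -x: 0 = shut (spring home), stop at 0.095 m. The spring always pulls it shut, with about 4 N at 0 rising to about 13.5 N at the stop; it closes by itself when let go. It does not turn.
- slide_grip (a point): Point in the slide's upright black grip, 115 mm above the bench and, when shut, 125 mm from the hopper's middle along its -x. The grip is a bar 16 mm along x, 30 mm along y, standing from 70 to 136 mm above the bench. Axes as the hopper's.
- pointer (a point): End of the small dark steel pointer finger that sticks out sideways from the slide to the edge of the scale bar and moves with the slide; at y = +41 mm, 70 mm above the bench. Axes as the hopper's.
- mark_line (a point): Top of the small dark steel clip on the scale bar, the mark, at y = +50 mm: the slide is pulled until the pointer is beside it, at the same x in the hopper's frame (the pointer's end then stands 1 mm clear beside the clip; nothing stops the slide there). It sits 52 to 70 mm out from the pointer's shut position. 5 mm wide along x. Axes as the hopper's.
- dome: Upturned terracotta bowl form, 124 mm across, 64 mm high. Bystander, leave alone; origin at its underside.
- stick: Flat wooden modelling stick, 160 x 20 x 6 mm, lying between tray and hopper. Bystander, leave alone; origin at its underside.
- jar: White jar, 64 mm across, 85 mm high. Bystander, leave alone; origin at its underside.
- rib: Flat wooden shaping rib, 100 x 55 x 8 mm. Bystander, leave alone; origin at its underside.
- cup: White cup, 76 mm across, 85 mm high. Bystander, leave alone; origin at its underside.
- tile: Terracotta test tile, 90 x 90 x 12 mm. Bystander, leave alone; origin at its underside.
- brush: Brush lying on the bench. Bystander, leave alone; origin at its underside.
Mind the look-alikes: they are no part of the job. What is shaped like the scoop but green or yellow is not meant.

How it is judged (in metres and radians):
On the way, in this order (a step that is already met when the one before it is completed fails the run):
1. at least three balls lie in the scoop, lifted clear of the tray (((distance between each of ball0, ball1, ball2 and scoop_pan below 0.065 m and height (world z) of each of ball0, ball1, ball2 above 0.075 m) or (distance between each of ball0, ball1, ball3 and scoop_pan below 0.065 m and height (world z) of each of ball0, ball1, ball3 above 0.075 m) or (distance between each of ball0, ball1, ball4 and scoop_pan below 0.065 m and height (world z) of each of ball0, ball1, ball4 above 0.075 m) or (distance between each of ball0, ball2, ball3 and scoop_pan below 0.065 m and height (world z) of each of ball0, ball2, ball3 above 0.075 m) or (distance between each of ball0, ball2, ball4 and scoop_pan below 0.065 m and height (world z) of each of ball0, ball2, ball4 above 0.075 m) or (distance between each of ball0, ball3, ball4 and scoop_pan below 0.065 m and height (world z) of each of ball0, ball3, ball4 above 0.075 m) or (distance between each of ball1, ball2, ball3 and scoop_pan below 0.065 m and height (world z) of each of ball1, ball2, ball3 above 0.075 m) or (distance between each of ball1, ball2, ball4 and scoop_pan below 0.065 m and height (world z) of each of ball1, ball2, ball4 above 0.075 m) or (distance between each of ball1, ball3, ball4 and scoop_pan below 0.065 m and height (world z) of each of ball1, ball3, ball4 above 0.075 m) or (distance between each of ball2, ball3, ball4 and scoop_pan below 0.065 m and height (world z) of each of ball2, ball3, ball4 above 0.075 m))), for 0.2 s.
2. at least three balls lie in the shut hopper, out of the scoop (((horizontal distance between each of ball0, ball1, ball2 and hopper_mouth below 0.08 m and height (world z) of ball0 between 0.075 and 0.14 m and distance between each of ball0, ball1, ball2 and scoop_pan above 0.07 m and height (world z) of ball1 between 0.075 and 0.14 m and height (world z) of ball2 between 0.075 and 0.14 m) or (horizontal distance between each of ball0, ball1, ball3 and hopper_mouth below 0.08 m and height (world z) of ball0 between 0.075 and 0.14 m and distance between each of ball0, ball1, ball3 and scoop_pan above 0.07 m and height (world z) of ball1 between 0.075 and 0.14 m and height (world z) of ball3 between 0.075 and 0.14 m) or (horizontal distance between each of ball0, ball1, ball4 and hopper_mouth below 0.08 m and height (world z) of ball0 between 0.075 and 0.14 m and distance between each of ball0, ball1, ball4 and scoop_pan above 0.07 m and height (world z) of ball1 between 0.075 and 0.14 m and height (world z) of ball4 between 0.075 and 0.14 m) or (horizontal distance between each of ball0, ball2, ball3 and hopper_mouth below 0.08 m and height (world z) of ball0 between 0.075 and 0.14 m and distance between each of ball0, ball2, ball3 and scoop_pan above 0.07 m and height (world z) of ball2 between 0.075 and 0.14 m and height (world z) of ball3 between 0.075 and 0.14 m) or (horizontal distance between each of ball0, ball2, ball4 and hopper_mouth below 0.08 m and height (world z) of ball0 between 0.075 and 0.14 m and distance between each of ball0, ball2, ball4 and scoop_pan above 0.07 m and height (world z) of ball2 between 0.075 and 0.14 m and height (world z) of ball4 between 0.075 and 0.14 m) or (horizontal distance between each of ball0, ball3, ball4 and hopper_mouth below 0.08 m and height (world z) of ball0 between 0.075 and 0.14 m and distance between each of ball0, ball3, ball4 and scoop_pan above 0.07 m and height (world z) of ball3 between 0.075 and 0.14 m and height (world z) of ball4 between 0.075 and 0.14 m) or (horizontal distance between each of ball1, ball2, ball3 and hopper_mouth below 0.08 m and height (world z) of ball1 between 0.075 and 0.14 m and distance between each of ball1, ball2, ball3 and scoop_pan above 0.07 m and height (world z) of ball2 between 0.075 and 0.14 m and height (world z) of ball3 between 0.075 and 0.14 m) or (horizontal distance between each of ball1, ball2, ball4 and hopper_mouth below 0.08 m and height (world z) of ball1 between 0.075 and 0.14 m and distance between each of ball1, ball2, ball4 and scoop_pan above 0.07 m and height (world z) of ball2 between 0.075 and 0.14 m and height (world z) of ball4 between 0.075 and 0.14 m) or (horizontal distance between each of ball1, ball3, ball4 and hopper_mouth below 0.08 m and height (world z) of ball1 between 0.075 and 0.14 m and distance between each of ball1, ball3, ball4 and scoop_pan above 0.07 m and height (world z) of ball3 between 0.075 and 0.14 m and height (world z) of ball4 between 0.075 and 0.14 m) or (horizontal distance between each of ball2, ball3, ball4 and hopper_mouth below 0.08 m and height (world z) of ball2 between 0.075 and 0.14 m and distance between each of ball2, ball3, ball4 and scoop_pan above 0.07 m and height (world z) of ball3 between 0.075 and 0.14 m and height (world z) of ball4 between 0.075 and 0.14 m)) and value of joint slide below 0.01 m), for 0.2 s.
3. the scoop stands upright in the tray or on the bench, let go (height (world z) of scoop_pan below 0.035 m and angle between scoop_pan's own z axis and vertical below 0.2 rad and contact force between the fingers and scoop below 0.1 N), for 0.2 s.
At the end, for the whole second after the job is handed in: The fingers hold the slide still (contact force over 1.5 N) with its pointer within 5 mm of the mark, at least three balls lie in the pan under the hopper, and the scoop stands upright (within 0.2 rad) in the tray or on the bench, not touching the slide (x of pointer in the frame of mark_line between -0.005 and 0.005 m and velocity of joint slide between -0.02 and 0.02 m/s and contact force between the fingers and slide above 1.5 N and ((horizontal distance between each of ball0, ball1, ball2 and hopper_pan below 0.08 m and height (world z) of each of ball0, ball1, ball2 below 0.06 m) or (horizontal distance between each of ball0, ball1, ball3 and hopper_pan below 0.08 m and height (world z) of each of ball0, ball1, ball3 below 0.06 m) or (horizontal distance between each of ball0, ball1, ball4 and hopper_pan below 0.08 m and height (world z) of each of ball0, ball1, ball4 below 0.06 m) or (horizontal distance between each of ball0, ball2, ball3 and hopper_pan below 0.08 m and height (world z) of each of ball0, ball2, ball3 below 0.06 m) or (horizontal distance between each of ball0, ball2, ball4 and hopper_pan below 0.08 m and height (world z) of each of ball0, ball2, ball4 below 0.06 m) or (horizontal distance between each of ball0, ball3, ball4 and hopper_pan below 0.08 m and height (world z) of each of ball0, ball3, ball4 below 0.06 m) or (horizontal distance between each of ball1, ball2, ball3 and hopper_pan below 0.08 m and height (world z) of each of ball1, ball2, ball3 below 0.06 m) or (horizontal distance between each of ball1, ball2, ball4 and hopper_pan below 0.08 m and height (world z) of each of ball1, ball2, ball4 below 0.06 m) or (horizontal distance between each of ball1, ball3, ball4 and hopper_pan below 0.08 m and height (world z) of each of ball1, ball3, ball4 below 0.06 m) or (horizontal distance between each of ball2, ball3, ball4 and hopper_pan below 0.08 m and height (world z) of each of ball2, ball3, ball4 below 0.06 m)) and height (world z) of scoop_pan below 0.035 m and angle between scoop_pan's own z axis and vertical below 0.2 rad and contact force between scoop and slide below 0.1 N); the arm keeps its last pose, push and grip.
It fails at once if a ball is pushed or squeezed with the fingers (over 2 N) (contact force between the fingers and ball0 above 2 N or contact force between the fingers and ball1 above 2 N or contact force between the fingers and ball2 above 2 N or contact force between the fingers and ball3 above 2 N or contact force between the fingers and ball4 above 2 N).
It fails at once if another thing on the bench is moved by more than 30 mm (distance of any of stick, jar, rib, cup, tile, brush, dome from where it was at the start of the episode above 0.03 m).
It also fails if it takes over 67 s, if anything falls off the work surface, if the arm or the gripper's body presses on something with over 40 N, if the wrist force passes 120 N, or if a joint passes its speed limit or range.

## Working session

There is one attempt and no reset: what is moved stays moved. The work goes in short steps, Python scripts to look and compute and a tool call to move; the robot and the scene stay as the last step left them, time stands still between calls to the robot, and variables do not carry over. Pictures are saved under pics/ and viewed, and the job is handed in when it is done.

Besides the shell and the picture viewer there is one more tool, called after "Request:" as a command line: name --argument value ..., lists and objects as JSON in quotes. jog_arm: Moves the arm, as the interface text tells. Shifts and turns lie within -1 to 1; 1 stands for 0.1 m of shift or 90 degrees of turn. Its arguments: {"type":"object","properties":{"targets":{"type":"array","items":{"type":"array"}},"jaw":{"type":"number"}},"required":["targets"]}

```bash
ls -la; mkdir -p pics; python3 - <<'E'
from workcell import bot
import cv2,numpy as np
np.set_printoptions(suppress=True,precision=3)
print(bot.sense(), bot.grip_depth)
for n in ("scene","top","wrist"):
    print(n,bot.camera_params(n))
    cv2.imwrite(f"pics/{n}0.png",bot.snapshot(n))
E
```

```text
total 12
drwxr-xr-x  3 agent agent 4096 Dec  6 23:18 .
drwxr-xr-x 23 root  root  4096 Dec  6 23:18 ..
drwxr-xr-x  2 agent agent 4096 Dec  6 23:18 pics
{'time_s': 0.0, 'joints': array([-1.332,  0.6  , -0.003,  1.6  ,  0.002,  0.943, -0.08 ]), 'joint_velocities': array([ 0.001,  0.002,  0.002,  0.   ,  0.001, -0.001, -0.002]), 'effort': array([ -0.   , -77.645,   1.565, -25.802,   0.012,   0.009,  -0.   ]), 'ee_pos': array([225.014, 688.677, 230.39 ]), 'tcp_rot': array([-0.416,  0.573,  0.415,  0.572]), 'wrist_force': array([ 0.085,  0.446, -0.346]), 'wrist_torque': array([0.017, 0.02 , 0.005]), 'opening': 85.28739942864895} 18.700000000000003
scene {'fx': 426.510315846956, 'fy': 426.510315846956, 'cx': 276.907189236475, 'cy': 211.33627375912474, 'T': array([[  -0.685,    0.607,   -0.403, 1024.009],
       [   0.729,    0.575,   -0.372,  412.649],
       [   0.006,   -0.549,   -0.836, 1091.549],
       [   0.   ,    0.   ,    0.   ,    1.   ]])}
top {'fx': 415.2430753721617, 'fy': 415.2430753721617, 'cx': 278.89869125077604, 'cy': 217.2390342533259, 'T': array([[   0.028,   -0.995,    0.095,  435.134],
       [  -1.   ,   -0.028,    0.005,  -27.015],
       [  -0.003,   -0.095,   -0.995, 1095.81 ],
       [   0.   ,    0.   ,    0.   ,    1.   ]])}
wrist {'fx': 325.19226210127806, 'fy': 325.19226210127806, 'cx': 279.04543287731144, 'cy': 213.62391907732942, 'T_tool_cam': array([[  -0.001,   -0.326,    0.945, -143.341],
       [   0.001,   -0.945,   -0.326,   83.849],
       [   1.   ,    0.001,    0.001,   -0.193],
       [   0.   ,    0.   ,    0.   ,    1.   ]])}
```

View pics/scene0.png

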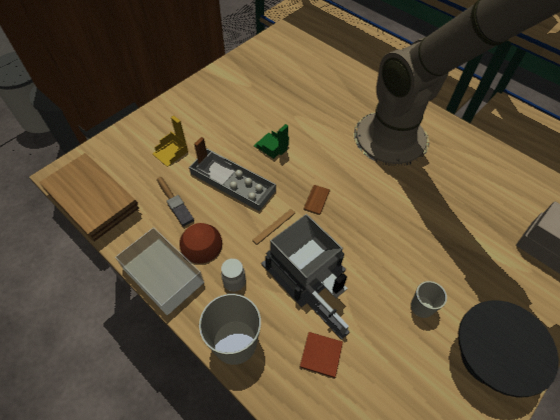

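View pics/top0.png

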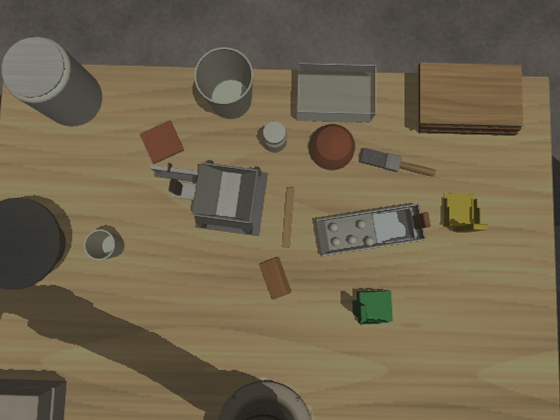

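View pics/wrist0.png

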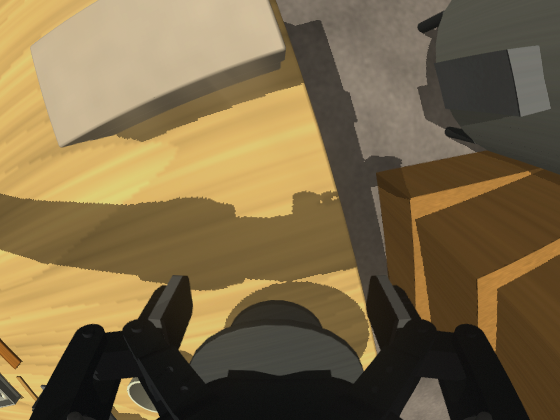

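```bash
cat > h.py <<'E'
import numpy as np,cv2
from workcell import bot
np.set_printoptions(suppress=True,precision=2)
def proj(n,P):
    c=bot.camera_params(n);T=np.array(c["T"]);P=np.atleast_2d(P)
    q=(P-T[:3,3])@T[:3,:3]
    return np.c_[c["fx"]*q[:,0]/q[:,2]+c["cx"],c["fy"]*q[:,1]/q[:,2]+c["cy"]]
def back(n,uv,z):
    c=bot.camera_params(n);T=np.array(c["T"])
    d=T[:3,:3]@np.array([(uv[0]-c["cx"])/c["fx"],(uv[1]-c["cy"])/c["fy"],1])
    return T[:3,3]+d*(z-T[2,3])/d[2]
def tri(pt,ps):
    A=[];b=[]
    for n,uv in (("top",pt),("scene",ps)):
        c=bot.camera_params(n);T=np.array(c["T"])
        d=T[:3,:3]@np.array([(uv[0]-c["cx"])/c["fx"],(uv[1]-c["cy"])/c["fy"],1]);d/=np.linalg.norm(d)
        M=np.eye(3)-np.outer(d,d);A.append(M);b.append(M@T[:3,3])
    return np.linalg.lstsq(np.vstack(A),np.hstack(b),rcond=None)[0]
def crop(src,x0,y0,w,h,s,out,gam=0.6):
    im=cv2.imread(src) if isinstance(src,str) else src
    c=im[y0:y0+h,x0:x0+w]; c=(255*(c/255.)**gam).astype(np.uint8)
    c=cv2.resize(c,None,fx=s,fy=s,interpolation=cv2.INTER_CUBIC)
    for i in range(0,w,10): cv2.line(c,(i*s,0),(i*s,8 if i%50 else 16),(0,255,255),1)
    for i in range(0,h,10): cv2.line(c,(0,i*s),(8 if i%50 else 16,i*s),(0,255,255),1)
    cv2.imwrite(out,c)
E
python3 - <<'E'
from h import *
crop("pics/top0.png",300,190,140,80,5,"pics/t_tray.png")
crop("pics/scene0.png",180,120,110,100,6,"pics/s_tray.png")
crop("pics/top0.png",145,145,130,100,6,"pics/t_hop.png")
crop("pics/scene0.png",255,205,110,140,4,"pics/s_hop.png")
E
```

```text
(no output)
```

View pics/t_tray.png

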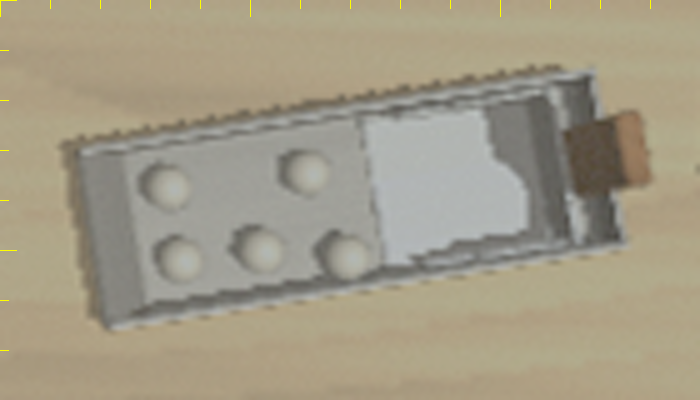

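View pics/s_tray.png

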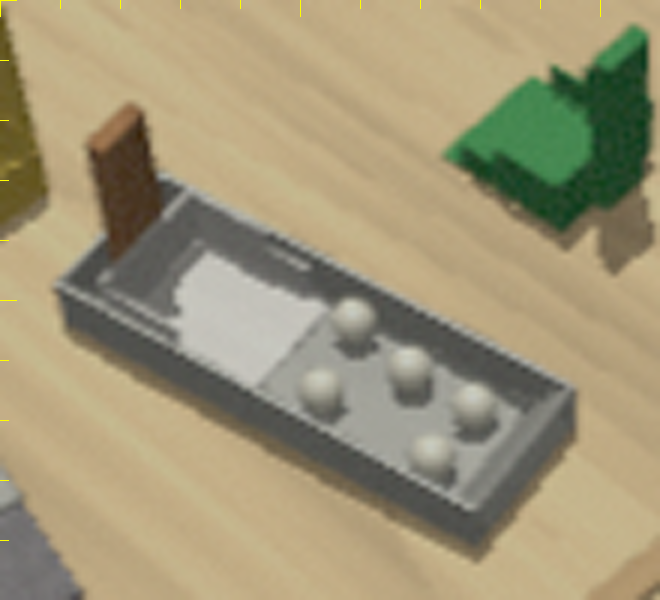

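View pics/t_hop.png

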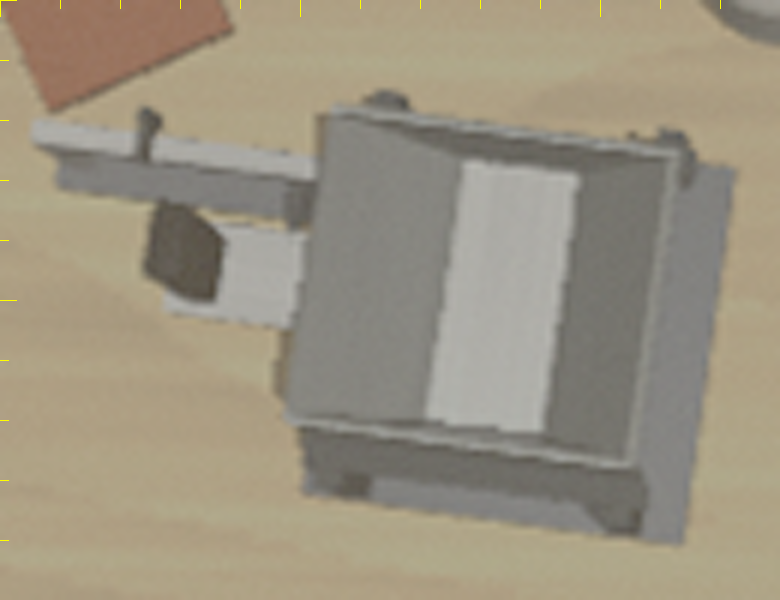

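View pics/s_hop.png

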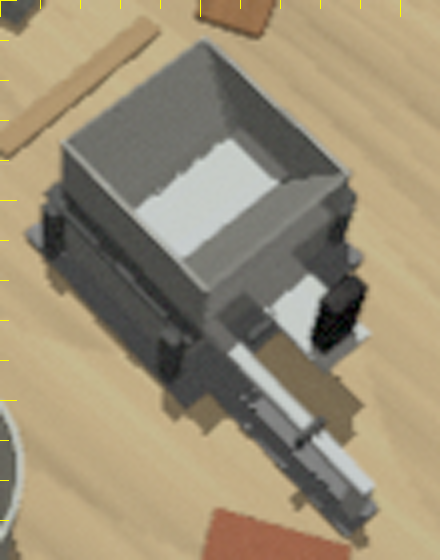

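```bash
python3 - <<'E'
from h import *
T=lambda x,y,ox,oy,s:(ox+x/s,oy+y/s)
tt=[T(*p,300,190,5) for p in [(80,152),(110,327),(623,243),(595,72)]]
ss=[T(*p,180,120,6) for p in [(475,512),(577,388),(165,178),(55,285)]]
# order ramp end far(+world x),ramp near, handle near, handle far
def fit(P):
    P=np.array(P)[:,:2];c=P.mean(0);d=(P[0]+P[1]-P[2]-P[3])/2;w=(P[0]+P[3]-P[1]-P[2])/2
    return c,np.linalg.norm(d),np.degrees(np.arctan2(d[1],d[0])),np.linalg.norm(w),np.degrees(np.arctan2(w[1],w[0]))
print("tray top",fit([back("top",p,34) for p in tt])); print([back("top",p,34) for p in tt])
print("tray scene",fit([back("scene",p,34) for p in ss]))
hb=[T(*p,145,145,6) for p in [(335,108),(290,418),(630,465),(678,152)]]
hs=[T(*p,255,205,4) for p in [(207,290),(350,175),(205,42),(65,143)]]
print("hop top",fit([back("top",p,134) for p in hb]));print("hop scene",fit([back("scene",p,134) for p in hs]))
bt=[T(*p,300,190,5) for p in [(165,186),(303,172),(178,258),(258,250),(343,256)]]
bs=[T(*p,180,120,6) for p in [(433,458),(322,392),(474,408),(410,372),(354,322)]]
for a,b in zip(bt,bs): print("ball",back("top",a,16),back("scene",b,16),tri(a,b))
# handle top corners z=4+120
print("handle", [back("top",T(*p,300,190,5),124) for p in [(618,112),(645,110),(650,180),(625,186)]])
print([back("scene",T(*p,180,120,6),124) for p in [(92,150),(133,104),(145,110),(103,153)]])
print("grip",[back("top",T(*p,145,145,6),136) for p in [(150,275),(155,205),(222,240),(215,300)]])
print("clip",back("top",T(147,115,145,145,6),70),back("scene",T(313,430,255,205,4),70))
E
```

```text
tray top (array([ 510.84, -256.46]), np.float64(267.1933310320624), np.float64(100.65466223717732), np.float64(89.66319822404392), np.float64(9.944314405096218))
[array([ 530.64, -116.65,   34.  ]), array([ 441.64, -133.67,   34.  ]), array([ 491.72, -394.72,   34.  ]), array([ 579.36, -380.78,   34.  ])]
tray scene (array([ 514.17, -250.87]), np.float64(266.8451711282911), np.float64(100.81233840394744), np.float64(91.82484971228692), np.float64(9.388965130242207))
hop top (array([581.37, 104.71]), np.float64(134.71112150084713), np.float64(83.93929810708656), np.float64(123.88973996007252), np.float64(-6.113677792952689))
hop scene (array([584.72, 111.36]), np.float64(134.0266717765415), np.float64(84.19511565080428), np.float64(122.04910998242975), np.float64(-6.714835847906419))
ball [ 515.71 -162.78   16.  ] [ 517.35 -159.96   16.  ] [ 515.65 -162.81   11.68]
ball [ 525.03 -234.55   16.  ] [ 527.41 -232.06   16.  ] [ 525.27 -235.27   11.06]
ball [ 478.42 -170.12   16.  ] [ 480.09 -167.05   16.  ] [ 478.17 -170.13   11.45]
ball [ 483.74 -211.58   16.  ] [ 486.51 -207.99   16.  ] [ 483.66 -212.17    9.69]
ball [ 481.86 -255.72   16.  ] [ 483.56 -253.43   16.  ] [ 481.79 -256.22   12.09]
handle [array([ 548.47, -361.52,  124.  ]), array([ 549.77, -374.21,  124.  ]), array([ 516.82, -376.35,  124.  ]), array([ 513.67, -364.63,  124.  ])]
[array([ 552.13, -361.24,  124.  ]), array([ 517.24, -369.88,  124.  ]), array([ 515.77, -362.35,  124.  ]), array([ 549.64, -355.7 ,  124.  ])]
grip [array([581.32, 234.42, 136.  ]), array([608.98, 233.93, 136.  ]), array([595.88, 207.05, 136.  ]), array([572.2 , 208.59, 136.  ])]
clip [659.02 257.24  70.  ] [653.85 264.68  70.  ]
```

```bash
cat >> h.py <<'E'
from scipy.spatial.transform import Rotation as R
def go(p,jaw_deg=None,Rm=None):
    """remaining shift (units 0.1m) and rotvec (units of 90deg) to tool at p, pointing down with jaw axis at jaw_deg"""
    s=bot.sense();cur=R.from_quat(s["tcp_rot"])
    if Rm is None:
        best=None
        for a in (jaw_deg,jaw_deg+180):
            t=np.radians(a);z=np.array([np.cos(t),np.sin(t),0]);x=np.array([0,0,-1.]);y=np.cross(z,x)
            M=R.from_matrix(np.c_[x,y,z]);rv=(M*cur.inv()).as_rotvec()
            if best is None or np.linalg.norm(rv)<np.linalg.norm(best): best=rv
        rv=best
    else: rv=(Rm*cur.inv()).as_rotvec()
    d=np.array(p)-s["ee_pos"]
    print("t",round(s["time_s"],2),"pos",s["ee_pos"],"shift(mm)",d,"rot(deg)",np.degrees(rv),"rot/90",np.round(np.degrees(rv)/90,3),"open",round(s["opening"],1),"F",s["wrist_force"])
    print("axes\n",cur.as_matrix())
E
python3 - <<'E'
from h import *
go([533,-366,150],100.5)
E
```

```text
t 0.15 pos [225.07 688.8  230.62] shift(mm) [  307.93 -1054.8    -80.62] rot(deg) [ 0.07  0.   28.59] rot/90 [0.   0.   0.32] open 85.4 F [-0.84  0.28  0.08]
axes
 [[-0.   -0.95  0.31]
 [-0.    0.31  0.95]
 [-1.   -0.   -0.  ]]
```

Request:
jog_arm --targets '[[[0.2, -0.37, 0.05], [0, 0, -0.079]], [[0.2, -0.37, 0.05], [0, 0, -0.079]], [[0.2, -0.37, 0.05], [0, 0, -0.079]], [[0.2, -0.37, 0.05], [0, 0, -0.079]], [[0.2, -0.37, 0.05], [0, 0, -0.079]]]' --jaw -1

```text
time_s: 0.57
ee_pos: [316.2, 508.4, 251.1]
tcp_rot: [-0.22, 0.674, 0.222, 0.67]
wrist_force: [1.0, 0.6, 0.5]
opening: 85.2
```

Request:
jog_arm --targets '[[[0.2, -0.37, 0.05], [0, 0, -0.079]], [[0.2, -0.37, 0.05], [0, 0, -0.079]], [[0.2, -0.37, 0.05], [0, 0, -0.079]], [[0.2, -0.37, 0.05], [0, 0, -0.079]], [[0.2, -0.37, 0.05], [0, 0, -0.079]]]'

```text
time_s: 0.98
ee_pos: [412.4, 325.2, 275.5]
tcp_rot: [-0.002, 0.709, 0.006, 0.705]
wrist_force: [0.7, -0.3, 0.5]
opening: 85.6
```

Request:
jog_arm --targets '[[[0.2, -0.37, 0.05], [0, 0, -0.079]], [[0.2, -0.37, 0.05], [0, 0, -0.079]], [[0.2, -0.37, 0.05], [0, 0, -0.079]], [[0.15, -0.3, 0.05], [0, 0, -0.079]], [[0.1, -0.1, 0.05], [0, 0, -0.079]]]'

```text
time_s: 1.4
ee_pos: [496.9, 167.2, 301.8]
tcp_rot: [0.218, 0.674, -0.213, 0.673]
wrist_force: [-0.5, -0.3, 0.4]
opening: 85.7
```

Request:
jog_arm --targets '[[[0, -0.1, 0], [0, 0, -0.079]], [[0, -0.1, 0], [0, 0, -0.079]], [[0, -0.1, 0], [0, 0, -0.079]], [[0, -0.1, 0], [0, 0, -0.079]], [[0, -0.1, 0], [0, 0, -0.079]]]'

```text
time_s: 1.82
ee_pos: [499.7, 110.9, 303.3]
tcp_rot: [0.414, 0.574, -0.407, 0.577]
wrist_force: [0.4, -0.0, -0.6]
opening: 85.5
```

```bash
python3 - <<'E'
from h import *
go([533,-366,150],100.5)
print(bot.sense()["joints"])
cv2.imwrite("pics/w1.png",bot.snapshot("wrist"))
E
```

```text
t 1.82 pos [499.71 110.85 303.33] shift(mm) [  33.29 -476.85 -153.33] rot(deg) [-0.27  0.51 -8.48] rot/90 [-0.    0.01 -0.09] open 85.5 F [ 0.42 -0.05 -0.6 ]
axes
 [[ 0.01  0.95  0.33]
 [ 0.01  0.33 -0.95]
 [-1.    0.01 -0.  ]]
[-0.91  0.31  0.77  2.03 -0.28  0.89 -1.23]
```

View pics/w1.png

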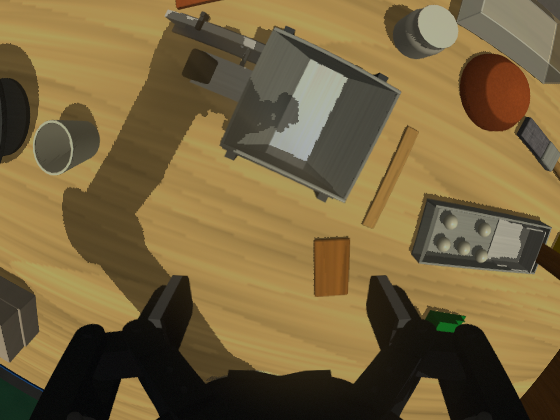

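Request:
jog_arm --targets '[[[0.36, -0.12, 0], [0, 0, -0.02]], [[0.36, -0.12, 0], [0, 0, -0.02]], [[0.36, -0.12, 0], [0, 0, -0.02]], [[0.36, -0.12, 0], [0, 0, -0.02]], [[0.36, -0.12, 0], [0, 0, -0.02]]]'

```text
time_s: 2.28
ee_pos: [678.2, 52.8, 302.2]
tcp_rot: [0.456, 0.545, -0.449, 0.541]
wrist_force: [0.9, 0.8, 0.8]
opening: 85.3
```

Request:
jog_arm --targets '[[[0.3, -0.3, 0], [0, 0, 0]], [[0.15, -0.38, 0], [0, 0, 0]], [[0.05, -0.4, 0], [0, 0, 0]], [[0, -0.4, 0], [0, 0, 0]], [[0, -0.4, 0], [0, 0, 0]]]'

```text
time_s: 2.7
ee_pos: [737.4, -127.1, 294.7]
tcp_rot: [0.447, 0.555, -0.44, 0.546]
wrist_force: [0.9, -0.4, 0.0]
opening: 85.2
```

```bash
python3 - <<'E'
from h import *
go([533,-366,150],100.5)
print(bot.sense()["joints"])
E
```

```text
t 2.7 pos [ 737.36 -127.14  294.71] shift(mm) [-204.36 -238.86 -144.71] rot(deg) [-0.87 -0.17 -1.74] rot/90 [-0.01 -0.   -0.02] open 85.2 F [ 0.86 -0.38  0.03]
axes
 [[-0.    0.98  0.21]
 [ 0.02  0.21 -0.98]
 [-1.    0.   -0.02]]
[-0.28  0.66  0.69  1.5  -0.46  1.15 -0.86]
```

Good: J3 decreased. Continue round and then in.

Request:
jog_arm --targets '[[[0, -0.4, 0], [0, 0, 0]], [[0, -0.4, 0], [0, 0, 0]], [[0, -0.4, 0], [0, 0, 0]], [[-0.1, -0.4, 0], [0, 0, 0]], [[-0.25, -0.33, 0], [0, 0, 0]]]'

```text
time_s: 3.12
ee_pos: [705.3, -325.2, 289.7]
tcp_rot: [0.441, 0.561, -0.434, 0.55]
wrist_force: [-0.9, 0.2, -0.1]
opening: 85.0
```

Request:
jog_arm --targets '[[[-0.33, -0.2, -0.15], [0, 0, 0]], [[-0.35, -0.15, -0.15], [0, 0, 0]], [[-0.35, -0.1, -0.15], [0, 0, 0]], [[-0.35, -0.05, -0.15], [0, 0, 0]], [[-0.2, 0, -0.05], [0, 0, 0]]]'

```text
time_s: 3.53
ee_pos: [538.4, -386.3, 221.6]
tcp_rot: [0.438, 0.561, -0.434, 0.552]
wrist_force: [-0.9, -0.3, 0.4]
opening: 85.2
```

```bash
python3 - <<'E'
from h import *
go([533,-366,180],100.5)
print(bot.sense()["joints"])
cv2.imwrite("pics/w2.png",bot.snapshot("wrist"))
E
```

```text
t 3.53 pos [ 538.4  -386.26  221.64] shift(mm) [ -5.4   20.26 -41.64] rot(deg) [-0.69 -0.38 -3.39] rot/90 [-0.01 -0.   -0.04] open 85.2 F [-0.9  -0.32  0.42]
axes
 [[-0.01  0.97  0.24]
 [ 0.01  0.24 -0.97]
 [-1.   -0.   -0.01]]
[ 0.14  0.61  0.64  1.78 -0.45  0.92 -0.35]
```

View pics/w2.png

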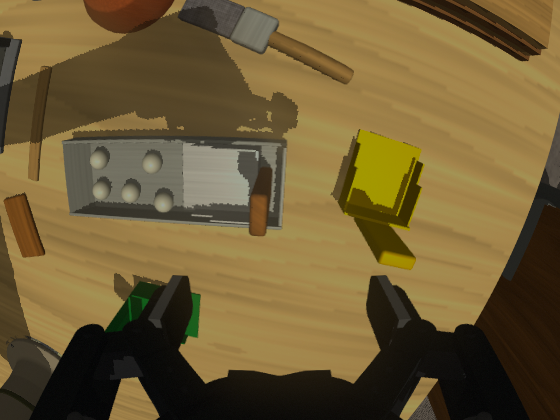

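```bash
cat >> h.py <<'E'
def wpose(s):
    M=np.eye(4);M[:3,:3]=R.from_quat(s["tcp_rot"]).as_matrix();M[:3,3]=s["ee_pos"]
    return M@np.array(bot.camera_params("wrist")["T_tool_cam"])
def wback(M,uv,z):
    c=bot.camera_params("wrist");u=np.array([uv[0]-c["cx"],uv[1]-c["cy"]]);r=np.linalg.norm(u);th=r/c["fx"]
    d=M[:3,:3]@np.r_[np.sin(th)*u/max(r,1e-9),np.cos(th)]
    return M[:3,3]+d*(z-M[2,3])/d[2]
def wproj(M,P):
    c=bot.camera_params("wrist");q=(np.atleast_2d(P)-M[:3,3])@M[:3,:3]
    rr=np.hypot(q[:,0],q[:,1]);th=np.arctan2(rr,q[:,2])
    return np.c_[c["cx"]+c["fx"]*th*q[:,0]/rr,c["cy"]+c["fx"]*th*q[:,1]/rr]
E
python3 - <<'E'
from h import *
s=bot.sense();M=wpose(s)
crop("pics/w2.png",50,120,250,130,3,"pics/w2c.png",0.8)
crop("pics/w2.png",220,150,80,100,6,"pics/w2d.png",0.8)
E
```

```text
(no output)
```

View pics/w2c.png

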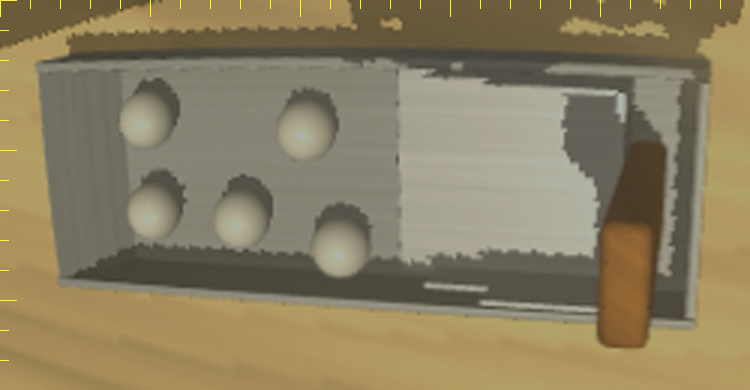

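View pics/w2d.png

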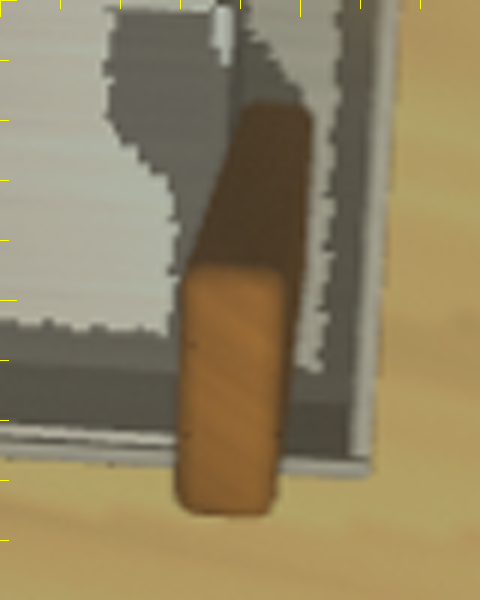

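```bash
python3 - <<'E'
from h import *
s=bot.sense();M=wpose(s)
P=[wback(M,p,124) for p in [(250.8,194.7),(267.8,195),(265.8,235.5),(249.3,235.5)]];print(P,np.mean(P,0))
# tray rim corners z34
C=[wback(M,(50+x/3,120+y/3),34) for x,y in [(40,65),(62,280),(693,325),(708,62)]]
print(C,np.mean(C,0))
print("nose",wback(M,(50+398/3,120+70/3),6),wback(M,(50+402/3,120+262/3),6))
for x,y in [(147,120),(306,131),(155,211),(242,219),(340,247)]: print("ball",wback(M,(50+x/3,120+y/3),16))
E
```

```text
[array([ 545.15, -360.25,  124.  ]), array([ 548.07, -373.07,  124.  ]), array([ 514.7, -379.2,  124. ]), array([ 511.39, -366.26,  124.  ])] [ 529.83 -369.7   124.  ]
[array([ 530.17, -118.6 ,   34.  ]), array([ 440.36, -134.79,   34.  ]), array([ 488.33, -397.43,   34.  ]), array([ 582.26, -379.43,   34.  ])] [ 510.28 -257.56   34.  ]
nose [ 550.39 -266.5     6.  ] [ 474.71 -280.62    6.  ]
ball [ 511.94 -163.94   16.  ]
ball [ 521.71 -236.37   16.  ]
ball [ 474.25 -171.23   16.  ]
ball [ 480.21 -212.91   16.  ]
ball [ 478.65 -256.84   16.  ]
```

Request:
jog_arm --targets '[[[-0.04, 0.08, -0.15], [-0.008, -0.004, -0.02]], [[-0.04, 0.06, -0.2], [0, 0, -0.02]], [[0, 0.03, -0.25], [0, 0, 0]], [[0, 0.0, -0.25], [0, 0, 0]], [[0, 0.0, -0.2], [0, 0, 0]]]'

```text
time_s: 4.0
ee_pos: [527.4, -369.4, 117.5]
tcp_rot: [0.453, 0.542, -0.451, 0.546]
wrist_force: [1.1, 0.0, -0.6]
opening: 85.3
```

```bash
python3 - <<'E'
from h import *
go([530.5,-369.5,80],100.3)
cv2.imwrite("pics/w3.png",bot.snapshot("wrist"))
E
```

```text
t 4.0 pos [ 527.35 -369.42  117.47] shift(mm) [  3.15  -0.08 -37.47] rot(deg) [ 0.08  0.31 -0.28] rot/90 [ 0.  0. -0.] open 85.3 F [ 1.09  0.03 -0.6 ]
axes
 [[ 0.01  0.98  0.18]
 [-0.    0.18 -0.98]
 [-1.    0.01  0.  ]]
```

View pics/w3.png

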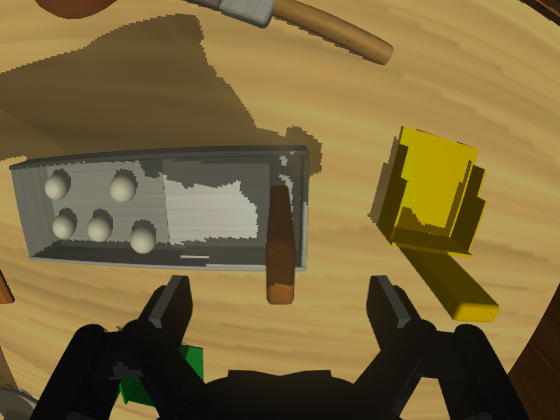

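Request:
jog_arm --targets '[[[0.02, 0, -0.2], [0, 0, 0]], [[0.01, 0, -0.15], [0, 0, 0]], [[0.01, 0, -0.05], [0, 0, 0]]]'

```text
time_s: 4.3
ee_pos: [532.0, -366.8, 72.3]
tcp_rot: [0.451, 0.546, -0.448, 0.545]
wrist_force: [-0.9, -0.3, 0.4]
opening: 85.1
```

```bash
python3 - <<'E'
from h import *
go([530.5,-369.5,80],100.3)
E
```

```text
t 4.3 pos [ 532.03 -366.82   72.33] shift(mm) [-1.53 -2.68  7.67] rot(deg) [-0.17  0.1  -0.72] rot/90 [-0.    0.   -0.01] open 85.1 F [-0.94 -0.3   0.45]
axes
 [[ 0.    0.98  0.19]
 [ 0.    0.19 -0.98]
 [-1.    0.   -0.  ]]
```

Request:
jog_arm --targets '[[[-0.015, -0.027, 0.07], [0, 0, -0.008]], [[0, 0, 0], [0, 0, 0]]]'

```text
time_s: 4.47
ee_pos: [530.8, -369.3, 79.1]
tcp_rot: [0.454, 0.544, -0.452, 0.542]
wrist_force: [0.5, -0.0, 0.6]
opening: 85.4
```

Request:
jog_arm --targets '[[[0, 0, 0], [0, 0, 0]], [[0, 0, 0], [0, 0, 0]], [[0, 0, 0], [0, 0, 0]], [[0, 0, 0], [0, 0, 0]], [[0, 0, 0], [0, 0, 0]]]' --jaw 1

```text
time_s: 4.88
ee_pos: [532.5, -370.9, 83.9]
tcp_rot: [0.454, 0.542, -0.451, 0.544]
wrist_force: [-0.3, 0.4, 0.3]
opening: 25.9
```

Request:
jog_arm --targets '[[[0, 0, -0.03], [0, 0, 0]], [[0, 0, 0], [0, 0, 0]], [[0, 0, 0], [0, 0, 0]]]'

```text
time_s: 5.13
ee_pos: [533.0, -370.7, 82.6]
tcp_rot: [0.455, 0.541, -0.45, 0.545]
wrist_force: [0.1, 0.3, -0.8]
opening: 13.2
```

```bash
python3 - <<'E'
from h import *
go([530.5,-369.5,80],100.3)
cv2.imwrite("pics/w4.png",bot.snapshot("wrist"))
E
```

```text
t 5.13 pos [ 533.03 -370.73   82.6 ] shift(mm) [-2.53  1.23 -2.6 ] rot(deg) [-0.09  0.46 -0.09] rot/90 [-0.    0.01 -0.  ] open 13.2 F [ 0.05  0.28 -0.77]
axes
 [[ 0.01  0.98  0.18]
 [ 0.    0.18 -0.98]
 [-1.    0.01 -0.  ]]
```

View pics/w4.png

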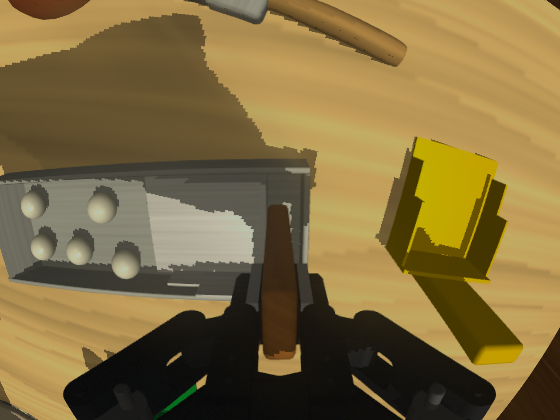

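Request:
jog_arm --targets '[[[-0.02, 0.1, -0.01], [0, 0, 0]], [[-0.02, 0.1, -0.01], [0, 0, 0]], [[-0.02, 0.1, -0.01], [0, 0, 0]], [[-0.02, 0.1, -0.01], [0, 0, 0]], [[-0.02, 0.1, -0.01], [0, 0, 0]]]'

```text
time_s: 5.6
ee_pos: [529.1, -335.6, 84.9]
tcp_rot: [0.453, 0.528, -0.456, 0.555]
wrist_force: [-0.9, -9.4, 10.7]
opening: 13.2
```

```bash
python3 - <<'E'
from h import *
go([508.7,-247.2,82],100.3)
cv2.imwrite("pics/w5.png",bot.snapshot("wrist"))
E
```

```text
t 5.6 pos [ 529.14 -335.61   84.89] shift(mm) [-20.44  88.41  -2.89] rot(deg) [1.57 1.59 0.31] rot/90 [0.02 0.02 0.  ] open 13.2 F [-0.87 -9.45 10.69]
axes
 [[ 0.03  0.98  0.17]
 [-0.03  0.17 -0.98]
 [-1.    0.02  0.03]]
```

View pics/w5.png

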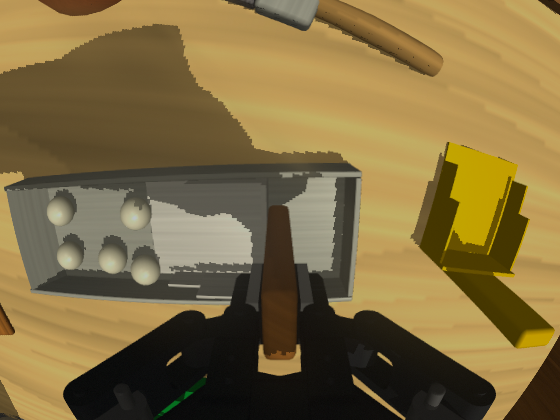

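Request:
jog_arm --targets '[[[-0.05, 0.1, -0.01], [0.017, 0.017, 0]], [[-0.04, 0.1, 0], [0.01, 0.01, 0]], [[-0.03, 0.1, 0], [0, 0, 0]], [[-0.02, 0.1, 0], [0, 0, 0]]]'

```text
time_s: 5.98
ee_pos: [516.4, -294.2, 84.8]
tcp_rot: [0.455, 0.547, -0.454, 0.536]
wrist_force: [0.3, -0.4, -1.8]
opening: 13.1
```

```bash
python3 - <<'E'
from h import *
go([508.7,-247.2,82],100.3)
cv2.imwrite("pics/w6.png",bot.snapshot("wrist"))
E
```

```text
t 5.98 pos [ 516.44 -294.2    84.77] shift(mm) [-7.74 47.   -2.77] rot(deg) [-0.65 -0.63  0.34] rot/90 [-0.01 -0.01  0.  ] open 13.1 F [ 0.34 -0.42 -1.76]
axes
 [[-0.01  0.98  0.17]
 [ 0.01  0.17 -0.98]
 [-1.   -0.01 -0.01]]
```

View pics/w6.png

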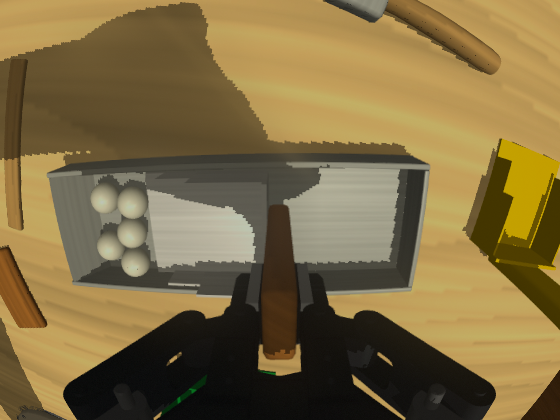

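Request:
jog_arm --targets '[[[-0.01, 0.04, -0.03], [-0.004, -0.004, 0]], [[-0.01, 0.06, -0.01], [0, 0, 0]], [[-0.02, 0.08, 0], [0, 0, 0]]]'

```text
time_s: 6.28
ee_pos: [512.2, -277.3, 82.8]
tcp_rot: [0.454, 0.541, -0.456, 0.542]
wrist_force: [3.4, -2.9, -2.0]
opening: 13.3
```

```bash
python3 - <<'E'
from h import *
go([508.7,-247.2,82],100.3)
E
```

```text
t 6.28 pos [ 512.22 -277.3    82.78] shift(mm) [-3.52 30.1  -0.78] rot(deg) [0.12 0.   0.41] rot/90 [0.   0.   0.01] open 13.3 F [ 3.44 -2.89 -2.03]
axes
 [[-0.    0.99  0.17]
 [-0.    0.17 -0.99]
 [-1.   -0.    0.  ]]
```

Request:
jog_arm --targets '[[[0.01, 0.04, -0.03], [0, 0, 0.004]], [[0, 0.06, -0.015], [0, 0, 0]]]'

```text
time_s: 6.45
ee_pos: [512.2, -273.9, 82.8]
tcp_rot: [0.453, 0.537, -0.457, 0.546]
wrist_force: [-0.1, -12.6, 19.8]
opening: 13.5
```

```bash
python3 - <<'E'
from h import *
go([508.7,-247.2,82],100.3)
cv2.imwrite("pics/w7.png",bot.snapshot("wrist"))
E
```

```text
t 6.45 pos [ 512.25 -273.94   82.78] shift(mm) [-3.55 26.74 -0.78] rot(deg) [0.72 0.36 0.37] rot/90 [0.01 0.   0.  ] open 13.5 F [ -0.06 -12.55  19.8 ]
axes
 [[ 0.01  0.98  0.17]
 [-0.01  0.17 -0.98]
 [-1.    0.    0.01]]
```

View pics/w7.png

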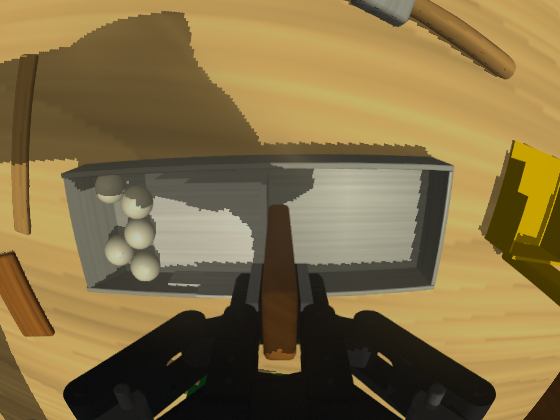

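Request:
jog_arm --targets '[[[0, 0.07, 0.005], [0.005, 0, 0]], [[0, 0.08, 0], [0.005, 0, 0]], [[-0.01, 0.08, 0], [0, 0, 0]]]'

```text
time_s: 6.75
ee_pos: [509.5, -251.4, 83.7]
tcp_rot: [0.457, 0.539, -0.454, 0.542]
wrist_force: [1.2, 1.1, -2.8]
opening: 13.4
```

```bash
python3 - <<'E'
from h import *
go([508.7,-247.2,82],100.3)
cv2.imwrite("pics/w8.png",bot.snapshot("wrist"))
E
```

```text
t 6.75 pos [ 509.53 -251.41   83.74] shift(mm) [-0.83  4.21 -1.74] rot(deg) [-0.05  0.4   0.54] rot/90 [-0.    0.    0.01] open 13.4 F [ 1.22  1.08 -2.78]
axes
 [[ 0.01  0.99  0.17]
 [ 0.    0.17 -0.99]
 [-1.    0.01  0.  ]]
```

View pics/w8.png

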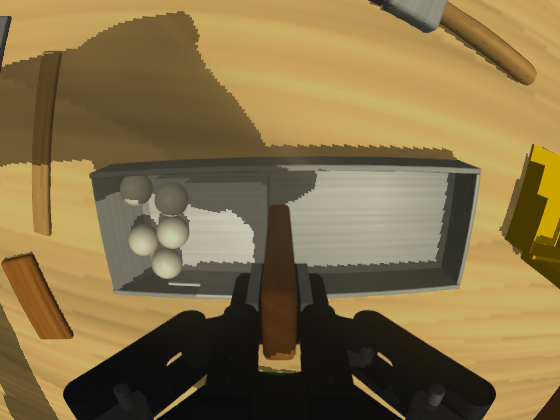

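Request:
jog_arm --targets '[[[0, 0.05, -0.02], [0, 0, 0.004]], [[-0.01, 0.06, -0.01], [0, 0, 0.004]]]'

```text
time_s: 6.97
ee_pos: [509.8, -243.0, 82.4]
tcp_rot: [0.453, 0.539, -0.452, 0.548]
wrist_force: [0.3, -21.0, 26.4]
opening: 13.6
```

```bash
python3 - <<'E'
from h import *
go([508.7,-247.2,82],100.3)
cv2.imwrite("pics/w9.png",bot.snapshot("wrist"))
crop("pics/w9.png",80,150,220,150,3,"pics/w9c.png",0.7)
E
```

```text
t 6.97 pos [ 509.78 -243.05   82.37] shift(mm) [-1.08 -4.15 -0.37] rot(deg) [ 0.42  0.68 -0.18] rot/90 [ 0.01  0.01 -0.  ] open 13.6 F [  0.27 -21.02  26.43]
axes
 [[ 0.01  0.98  0.18]
 [-0.01  0.18 -0.98]
 [-1.    0.01  0.01]]
```

View pics/w9c.png

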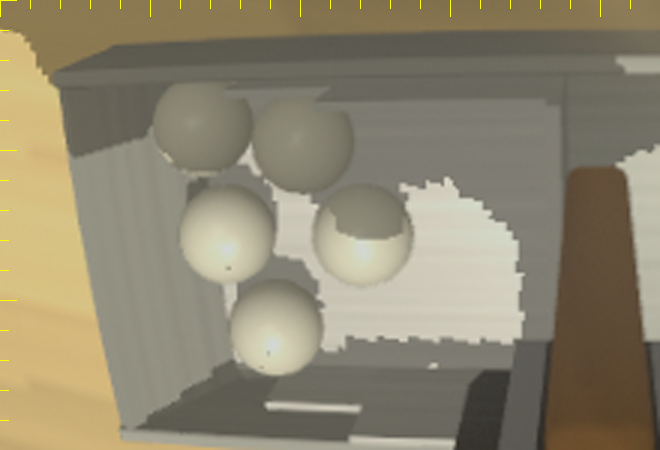

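Request:
jog_arm --targets '[[[0.013, -0.07, 0.03], [0.055, 0.01, 0]], [[0.013, -0.07, 0.04], [0.055, 0.01, 0]], [[0.013, -0.07, 0.05], [0.055, 0.01, 0]], [[0.01, -0.04, 0.1], [0.04, 0.007, 0]], [[0, 0, 0.1], [0, 0, 0]]]'

```text
time_s: 7.43
ee_pos: [514.7, -263.6, 113.3]
tcp_rot: [0.521, 0.626, -0.366, 0.451]
wrist_force: [0.6, -0.9, -2.9]
opening: 13.5
```

```bash
python3 - <<'E'
from h import *
go([508.7,-247.2,82],100.3)
cv2.imwrite("pics/w10.png",bot.snapshot("wrist"))
print(bot.sense()["joints"])
E
```

```text
t 7.43 pos [ 514.69 -263.59  113.26] shift(mm) [ -5.99  16.39 -31.26] rot(deg) [-18.81  -2.84  -0.68] rot/90 [-0.21 -0.03 -0.01] open 13.5 F [ 0.57 -0.88 -2.95]
axes
 [[-0.05  0.98  0.18]
 [ 0.32  0.19 -0.93]
 [-0.95  0.01 -0.33]]
[ 0.26  0.7   0.41  1.91 -0.64  0.93 -0.29]
```

View pics/w10.png

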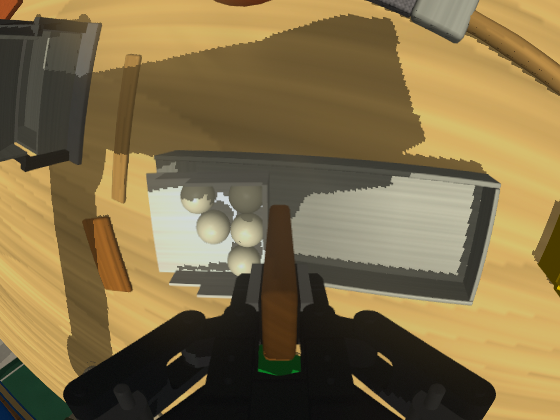

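Request:
jog_arm --targets '[[[0, 0, 0.15], [0, 0, 0]], [[0, 0, 0.2], [0, 0, 0]], [[0, 0.05, 0.2], [0, 0, 0]], [[0.03, 0.12, 0.2], [0, 0, 0]], [[0.04, 0.18, 0.15], [0, 0, -0.015]]]'

```text
time_s: 7.9
ee_pos: [518.5, -222.3, 201.7]
tcp_rot: [0.525, 0.62, -0.374, 0.446]
wrist_force: [1.0, -0.2, -2.4]
opening: 13.3
```

Request:
jog_arm --targets '[[[0.04, 0.18, 0.1], [0, 0, -0.015]], [[0.05, 0.2, 0.05], [0, 0, -0.02]], [[0.05, 0.2, 0.05], [0, 0, -0.02]], [[0.05, 0.2, 0.02], [0, 0, -0.02]], [[0.05, 0.2, 0], [0, 0, -0.02]]]'

```text
time_s: 8.32
ee_pos: [541.4, -111.4, 225.4]
tcp_rot: [0.57, 0.578, -0.407, 0.419]
wrist_force: [0.8, 0.0, -2.5]
opening: 13.1
```

```bash
python3 - <<'E'
from h import *
go([567,-38,205],84)
cv2.imwrite("pics/w11.png",bot.snapshot("wrist"))
print(bot.sense()["joints"])
E
```

```text
t 8.32 pos [ 541.41 -111.41  225.38] shift(mm) [ 25.59  73.41 -20.38] rot(deg) [-18.5    1.21  -7.16] rot/90 [-0.21  0.01 -0.08] open 13.1 F [ 0.79  0.01 -2.47]
axes
 [[ 0.    1.    0.02]
 [ 0.32  0.02 -0.95]
 [-0.95  0.01 -0.32]]
[-0.06  0.49  0.49  1.98 -0.65  0.97 -0.71]
```

View pics/w11.png

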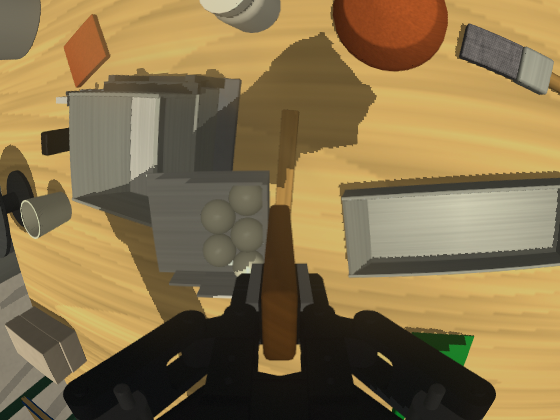

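```bash
python3 - <<'E'
from h import *
crop("pics/w11.png",30,50,230,180,3,"pics/w11c.png",0.7)
M=wpose(bot.sense())
for p in [(69,94),(72,197)]: print(wback(M,p,134))
n=np.array([np.cos(np.radians(84)),np.sin(np.radians(84))]);w=np.array([n[1],-n[0]])
c=np.array([582,106])
Q=[np.r_[c+a*67*n+b*62*w,134] for a,b in((1,1),(1,-1),(-1,-1),(-1,1))]
print(Q,wproj(M,np.array(Q)))
E
```

```text
[650.56 175.01 134.  ]
[529.05 187.86 134.  ]
[array([650.66, 166.15, 134.  ]), array([527.34, 179.11, 134.  ]), array([513.34,  45.85, 134.  ]), array([636.66,  32.89, 134.  ])] [[ 73.32  93.05]
 [ 76.23 199.08]
 [159.88 227.1 ]
 [163.21  95.17]]
```

View pics/w11c.png

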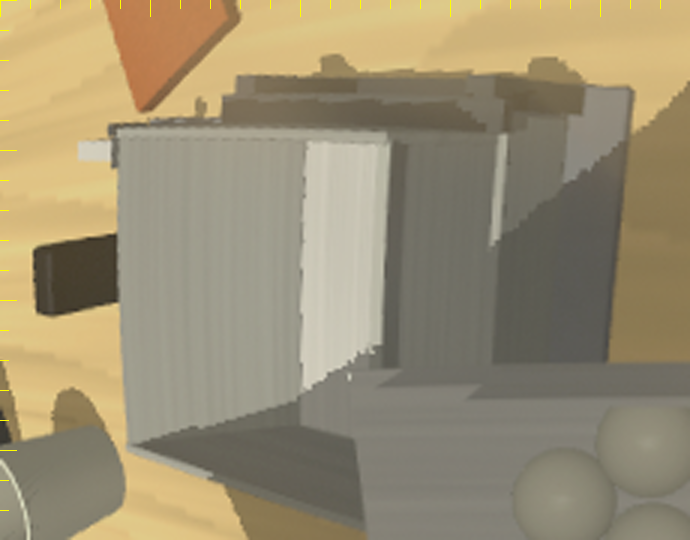

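Request:
jog_arm --targets '[[[0.05, 0.15, -0.03], [0, 0, -0.025]], [[0.05, 0.15, -0.03], [0, 0, -0.02]], [[0.05, 0.15, -0.03], [0, 0, -0.02]], [[0.04, 0.12, -0.03], [0, 0, -0.015]], [[0.03, 0.1, -0.03], [0, 0, 0]]]'

```text
time_s: 8.78
ee_pos: [559.4, -26.4, 207.4]
tcp_rot: [0.602, 0.545, -0.431, 0.394]
wrist_force: [-0.3, -0.3, -2.4]
opening: 13.2
```

```bash
python3 - <<'E'
from h import *
go([568,-34,205],84)
s=bot.sense();M=wpose(s);cv2.imwrite("pics/w12.png",bot.snapshot("wrist"))
cv2.imwrite("pics/t12.png",bot.snapshot("top"))
print(s["joints"])
crop("pics/t12.png",145,145,150,110,5,"pics/t12c.png")
E
```

```text
t 8.78 pos [559.42 -26.42 207.4 ] shift(mm) [ 8.58 -7.58 -2.4 ] rot(deg) [-18.46   2.14  -0.47] rot/90 [-0.2   0.02 -0.01] open 13.2 F [-0.33 -0.26 -2.39]
axes
 [[ 0.04  1.   -0.09]
 [ 0.32 -0.1  -0.94]
 [-0.95  0.   -0.32]]
[-0.2   0.5   0.48  2.03 -0.75  0.86 -0.88]
```

View pics/w12.png

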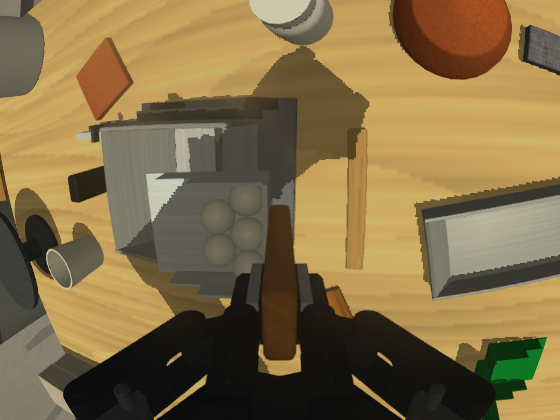

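View pics/t12c.png

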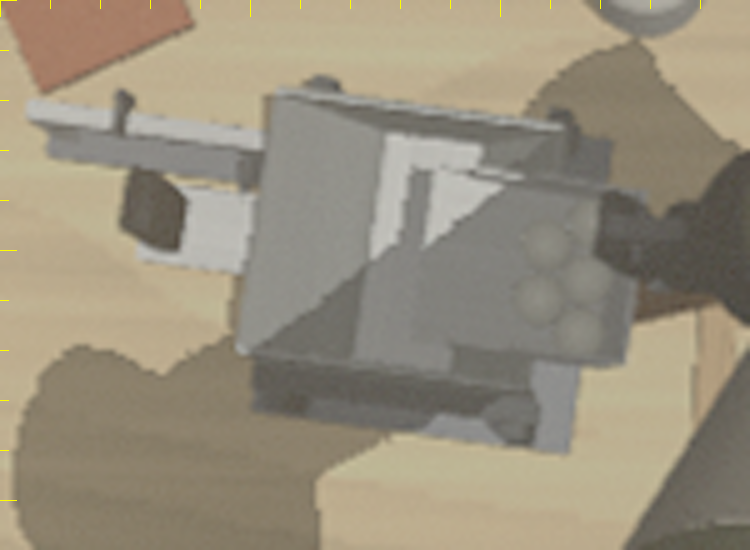

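Request:
jog_arm --targets '[[[0.04, 0.04, 0.1], [-0.066, 0.007, 0]], [[0.04, 0.04, 0.1], [-0.066, 0.007, 0]], [[0.03, 0.05, 0.1], [-0.066, 0.007, 0]], [[0.01, 0.1, 0.07], [-0.066, 0.007, 0]], [[0.01, 0.1, 0.07], [-0.066, 0.007, 0]]]'

```text
time_s: 9.3
ee_pos: [570.2, -9.2, 253.8]
tcp_rot: [-0.47, -0.413, 0.581, -0.521]
wrist_force: [-0.4, -0.3, -3.9]
opening: 13.4
```

```bash
python3 - <<'E'
from h import *
go([568,-34,205],84)
s=bot.sense()
cv2.imwrite("pics/w13.png",bot.snapshot("wrist"))
A=R.from_quat(s["tcp_rot"]).as_matrix()
# scoop axes: fwd=-z_tool, up=-x_tool
print("nose",s["ee_pos"]+97*-A[:,2]+78.5*A[:,0],s["joints"])
E
```

```text
t 9.3 pos [570.17  -9.17 253.76] shift(mm) [ -2.17 -24.83 -48.76] rot(deg) [12.54 -0.81  0.69] rot/90 [ 0.14 -0.01  0.01] open 13.4 F [-0.39 -0.3  -3.88]
axes
 [[-0.02  0.99 -0.11]
 [-0.22 -0.12 -0.97]
 [-0.98  0.01  0.22]]
nose [580.1   67.82 156.06] [-0.77  0.53  0.86  1.96 -0.23  0.84 -1.51]
```

View pics/w13.png

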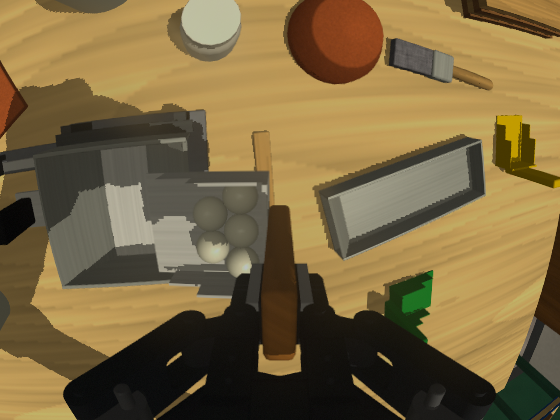

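Request:
jog_arm --targets '[[[0.02, 0.16, 0.04], [-0.066, 0.007, 0]], [[0.02, 0.16, 0.03], [-0.066, 0.007, 0]], [[0.015, 0.15, 0.02], [-0.066, 0.007, 0]], [[0.01, 0.14, 0.01], [-0.066, 0.007, 0]]]'

```text
time_s: 9.68
ee_pos: [578.3, 56.6, 268.5]
tcp_rot: [-0.334, -0.291, 0.663, -0.603]
wrist_force: [1.4, -0.5, -1.0]
opening: 13.0
```

```bash
python3 - <<'E'
from h import *
go([568,-34,205],84)
s=bot.sense()
cv2.imwrite("pics/w14.png",bot.snapshot("wrist"))
A=R.from_quat(s["tcp_rot"]).as_matrix()
# scoop axes: fwd=-z_tool, up=-x_tool
print("nose",s["ee_pos"]+97*-A[:,2]+78.5*A[:,0],s["joints"])
E
```

```text
t 9.68 pos [578.29  56.61 268.53] shift(mm) [-10.29 -90.61 -63.53] rot(deg) [37.28 -2.93  0.21] rot/90 [ 0.41 -0.03  0.  ] open 13.0 F [ 1.36 -0.5  -1.04]
axes
 [[-0.05  0.99 -0.09]
 [-0.61 -0.1  -0.79]
 [-0.79  0.02  0.61]]
nose [583.37  85.65 147.28] [-1.1   0.77  1.05  1.86 -0.02  1.   -1.81]
```

View pics/w14.png

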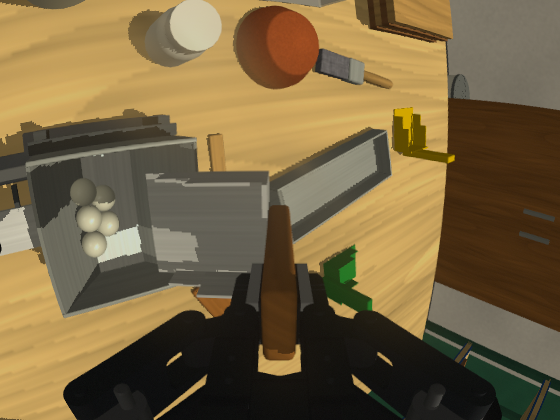

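Request:
jog_arm --targets '[[[0, -0.15, 0.1], [0.066, -0.007, 0]], [[0, -0.2, 0.05], [0.066, -0.007, 0]], [[0, -0.25, 0], [0.066, -0.007, 0]], [[0, -0.3, 0], [0.066, -0.007, 0]], [[0, -0.35, 0], [0.066, -0.007, 0]]]'

```text
time_s: 10.15
ee_pos: [582.4, -36.6, 267.8]
tcp_rot: [-0.478, -0.443, 0.546, -0.527]
wrist_force: [1.0, -1.2, -2.8]
opening: 13.3
```

Request:
jog_arm --targets '[[[-0.05, -0.38, 0], [0.06, 0, 0.03]], [[-0.08, -0.38, 0], [0.03, 0, 0.04]], [[-0.1, -0.38, 0], [0, 0, 0.04]], [[-0.1, -0.38, -0.05], [0, 0, 0.04]], [[-0.08, -0.33, -0.1], [0, 0, 0.04]]]'

```text
time_s: 10.57
ee_pos: [540.0, -224.0, 258.4]
tcp_rot: [0.442, 0.541, -0.433, 0.569]
wrist_force: [0.5, -0.6, -1.1]
opening: 13.2
```

```bash
python3 - <<'E'
from h import *
go([516,-286.5,130],100.3)
s=bot.sense();print(s["joints"])
cv2.imwrite("pics/t15.png",bot.snapshot("top"))
crop("pics/t15.png",145,145,150,110,5,"pics/t15c.png")
E
```

```text
t 10.57 pos [ 540.04 -223.99  258.35] shift(mm) [ -24.04  -62.51 -128.35] rot(deg) [ 0.86  2.26 -3.25] rot/90 [ 0.01  0.03 -0.04] open 13.2 F [ 0.45 -0.61 -1.15]
axes
 [[ 0.04  0.97  0.23]
 [-0.01  0.23 -0.97]
 [-1.    0.04  0.02]]
[-0.12  0.43  0.59  1.95 -0.33  0.81 -0.68]
```

View pics/t15c.png

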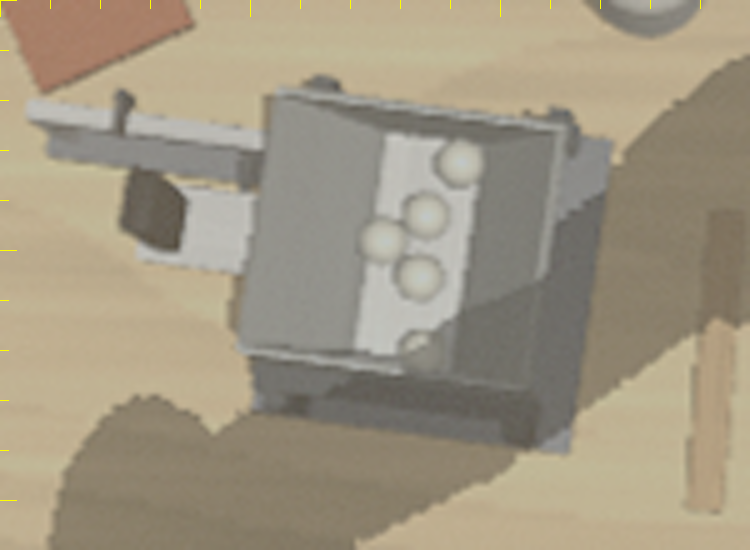

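Request:
jog_arm --targets '[[[-0.08, -0.2, -0.2], [0.005, 0.012, -0.02]], [[-0.08, -0.2, -0.25], [0.005, 0.012, -0.02]], [[-0.05, -0.12, -0.25], [0, 0, 0]], [[0, -0.03, -0.2], [0, 0, 0]], [[0, 0, -0.1], [0, 0, 0]]]'

```text
time_s: 11.03
ee_pos: [508.9, -300.0, 157.7]
tcp_rot: [0.461, 0.534, -0.459, 0.541]
wrist_force: [0.4, 0.8, -1.5]
opening: 13.2
```

```bash
python3 - <<'E'
from h import *
go([516,-286.5,83],100.3)
s=bot.sense();print(s["joints"])
cv2.imwrite("pics/w16.png",bot.snapshot("wrist"))
go([516,-286.5,83],100.3)
E
```

```text
t 11.03 pos [ 508.94 -299.96  157.69] shift(mm) [  7.06  13.46 -74.69] rot(deg) [0.27 0.54 1.43] rot/90 [0.   0.01 0.02] open 13.2 F [ 0.43  0.82 -1.53]
axes
 [[ 0.01  0.99  0.15]
 [-0.    0.15 -0.99]
 [-1.    0.01  0.01]]
[ 0.1   0.58  0.51  2.01 -0.45  0.65 -0.52]
t 11.08 pos [ 508.24 -299.38  156.66] shift(mm) [  7.76  12.88 -73.66] rot(deg) [0.23 0.42 1.43] rot/90 [0.   0.01 0.02] open 13.4 F [-1.57  0.57 -2.6 ]
axes
 [[ 0.01  0.99  0.15]
 [-0.    0.15 -0.99]
 [-1.    0.01  0.01]]
```

View pics/w16.png

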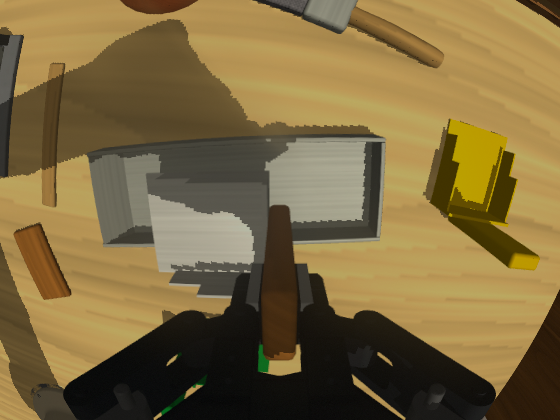

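Request:
jog_arm --targets '[[[0.07, 0.03, -0.1], [0.003, 0.004, 0.016]], [[0.02, 0, -0.1], [0, 0, 0]], [[0, 0, -0.05], [0, 0, 0]], [[0, 0, 0], [0, 0, 0]]]'

```text
time_s: 11.42
ee_pos: [519.7, -294.2, 131.1]
tcp_rot: [0.453, 0.544, -0.45, 0.545]
wrist_force: [-0.2, -0.4, -1.4]
opening: 13.7
```

```bash
python3 - <<'E'
from h import *
go([517.6,-296,83],100.3)
cv2.imwrite("pics/w17.png",bot.snapshot("wrist"))
E
```

```text
t 11.42 pos [ 519.71 -294.16  131.11] shift(mm) [ -2.11  -1.84 -48.11] rot(deg) [-0.13  0.18 -0.35] rot/90 [-0.  0. -0.] open 13.7 F [-0.19 -0.38 -1.39]
axes
 [[ 0.    0.98  0.18]
 [ 0.    0.18 -0.98]
 [-1.    0.   -0.  ]]
```

View pics/w17.png

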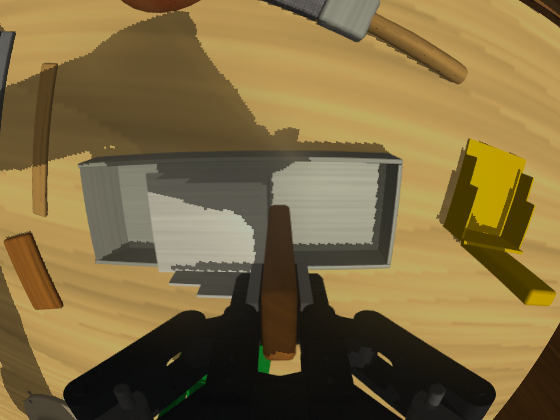

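Request:
jog_arm --targets '[[[-0.02, 0, -0.1], [0, 0, 0]], [[0, 0, -0.1], [0, 0, 0]], [[0, 0, -0.06], [0, 0, 0]], [[0, 0, 0], [0, 0, 0]]]'

```text
time_s: 11.8
ee_pos: [519.1, -293.2, 104.8]
tcp_rot: [0.453, 0.543, -0.449, 0.546]
wrist_force: [-0.5, -0.1, -2.7]
opening: 13.6
```

```bash
python3 - <<'E'
from h import *
go([517.6,-296,83],100.3)
cv2.imwrite("pics/w18.png",bot.snapshot("wrist"))
E
```

```text
t 11.8 pos [ 519.11 -293.22  104.76] shift(mm) [ -1.51  -2.78 -21.76] rot(deg) [-0.06  0.38 -0.49] rot/90 [-0.    0.   -0.01] open 13.6 F [-0.53 -0.12 -2.74]
axes
 [[ 0.01  0.98  0.19]
 [ 0.    0.19 -0.98]
 [-1.    0.01  0.  ]]
```

View pics/w18.png

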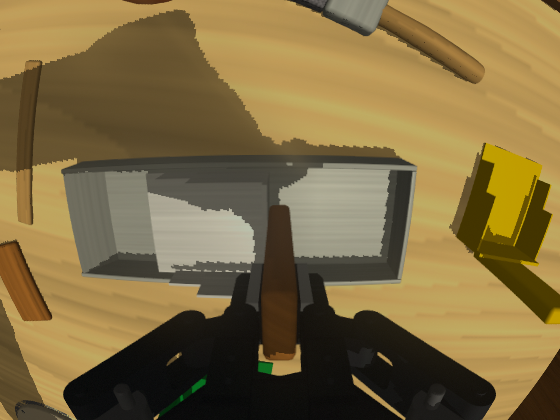

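Request:
jog_arm --targets '[[[-0.02, 0, -0.08], [0, 0, -0.004]], [[0, 0, -0.08], [0, 0, 0]], [[0, 0, -0.05], [0, 0, 0]], [[0, 0, -0.02], [0, 0, 0]]]'

```text
time_s: 12.18
ee_pos: [517.6, -294.4, 81.7]
tcp_rot: [0.455, 0.54, -0.451, 0.546]
wrist_force: [-6.4, 4.1, 44.1]
opening: 13.6
```

```bash
python3 - <<'E'
from h import *
go([517.6,-296,83],100.3)
cv2.imwrite("pics/w19.png",bot.snapshot("wrist"))
E
```

```text
t 12.18 pos [ 517.57 -294.43   81.74] shift(mm) [ 0.03 -1.57  1.26] rot(deg) [ 0.01  0.53 -0.04] rot/90 [ 0.    0.01 -0.  ] open 13.6 F [-6.37  4.05 44.13]
axes
 [[ 0.01  0.98  0.18]
 [-0.    0.18 -0.98]
 [-1.    0.01  0.  ]]
```

View pics/w19.png

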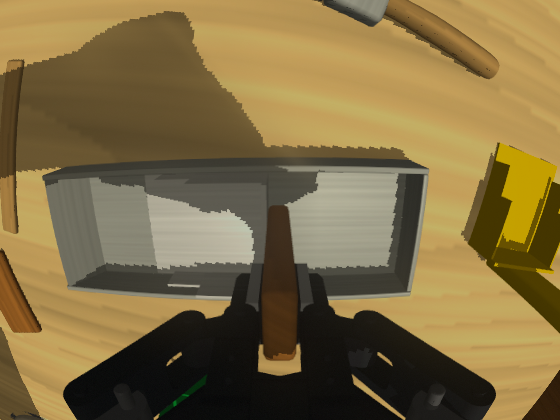

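Request:
jog_arm --targets '[[[0, 0, 0.005], [0, 0, 0]], [[0, 0, 0], [0, 0, 0]]]'

```text
time_s: 12.4
ee_pos: [517.3, -294.4, 82.3]
tcp_rot: [0.455, 0.541, -0.451, 0.545]
wrist_force: [-0.1, 0.4, -1.3]
opening: 13.4
```

Request:
jog_arm --targets '[[[0, 0, 0], [0, 0, 0]], [[0, 0, 0], [0, 0, 0]], [[0, 0, 0], [0, 0, 0]], [[0, 0, 0], [0, 0, 0]], [[0, 0, 0], [0, 0, 0]]]' --jaw -0.2

```text
time_s: 12.82
ee_pos: [517.6, -294.8, 82.0]
tcp_rot: [0.455, 0.54, -0.451, 0.545]
wrist_force: [-0.8, -0.5, 0.0]
opening: 51.2
```

```bash
python3 - <<'E'
from h import *
go([517.6,-296,83],100.3)
cv2.imwrite("pics/w20.png",bot.snapshot("wrist"))
E
```

```text
t 12.82 pos [ 517.6  -294.76   81.99] shift(mm) [-0.   -1.24  1.01] rot(deg) [-0.02  0.55  0.01] rot/90 [-0.    0.01  0.  ] open 51.2 F [-0.78 -0.53  0.01]
axes
 [[ 0.01  0.98  0.18]
 [ 0.    0.18 -0.98]
 [-1.    0.01  0.  ]]
```

View pics/w20.png

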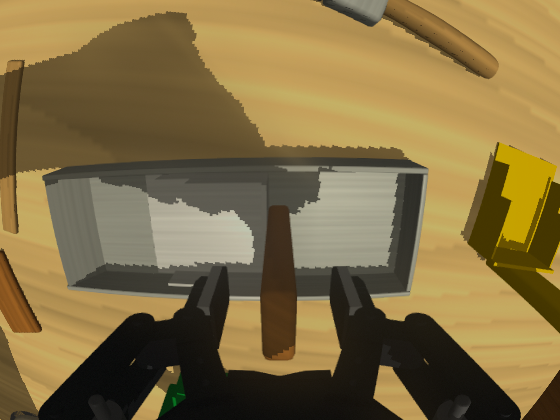

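Request:
jog_arm --targets '[[[0, 0, 0.15], [0, 0, 0]], [[0, 0, 0.3], [0, 0, 0]], [[0, 0, 0.38], [0, 0, 0]], [[0.1, 0.1, 0.38], [0, 0, 0]], [[0.2, 0.25, 0.25], [0, 0, 0]]]' --jaw -0.2

```text
time_s: 13.28
ee_pos: [539.7, -263.0, 227.8]
tcp_rot: [0.456, 0.542, -0.456, 0.539]
wrist_force: [0.6, -1.4, 0.1]
opening: 51.1
```

```bash
python3 - <<'E'
from h import *
go([596,231,200],84)
print(bot.sense()["joints"])
cv2.imwrite("pics/w21.png",bot.snapshot("wrist"))
E
```

```text
t 13.28 pos [ 539.72 -263.05  227.78] shift(mm) [ 56.28 494.05 -27.78] rot(deg) [ -0.14  -0.2  -15.68] rot/90 [-0.   -0.   -0.17] open 51.1 F [ 0.63 -1.4   0.07]
axes
 [[-0.    0.99  0.17]
 [ 0.    0.17 -0.99]
 [-1.   -0.   -0.  ]]
[-0.04  0.51  0.59  1.92 -0.38  0.83 -0.65]
```

View pics/w21.png

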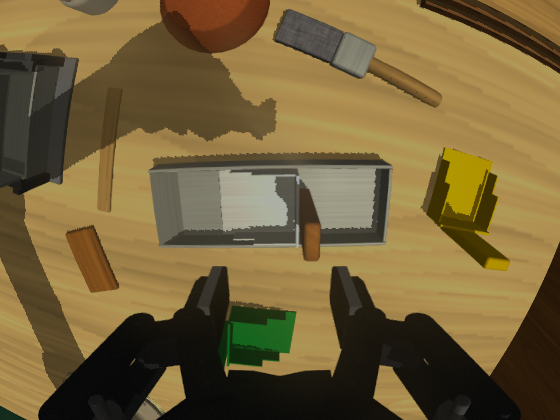

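Scoop stands upright in the tray (handle at (310,225)). Now to the slide, out wide to spare J3.

Request:
jog_arm --targets '[[[0.3, 0.28, 0.1], [0, 0, -0.02]], [[0.3, 0.28, 0.05], [0, 0, -0.02]], [[0.25, 0.33, 0.05], [0, 0, -0.02]], [[0.15, 0.38, 0.0], [0, 0, -0.02]], [[0.05, 0.4, 0], [0, 0, -0.02]]]'

```text
time_s: 13.75
ee_pos: [649.6, -96.3, 255.1]
tcp_rot: [0.502, 0.497, -0.496, 0.505]
wrist_force: [0.9, 0.1, 0.3]
opening: 50.9
```

Request:
jog_arm --targets '[[[0, 0.4, 0], [0, 0, -0.02]], [[0, 0.4, 0], [0, 0, -0.02]], [[0, 0.4, 0], [0, 0, -0.02]], [[0, 0.4, 0.0], [0, 0, -0.02]], [[0, 0.4, 0], [0, 0, 0]]]'

```text
time_s: 14.17
ee_pos: [650.3, 112.7, 254.5]
tcp_rot: [0.534, 0.462, -0.528, 0.471]
wrist_force: [0.4, -0.0, -0.2]
opening: 51.0
```

```bash
python3 - <<'E'
from h import *
go([596,231,200],84)
print(bot.sense()["joints"])
E
```

```text
t 14.17 pos [650.34 112.74 254.48] shift(mm) [-54.34 118.26 -54.48] rot(deg) [0.23 0.86 1.38] rot/90 [0.   0.01 0.01] open 51.0 F [ 0.4  -0.02 -0.24]
axes
 [[ 0.02  0.99 -0.13]
 [-0.   -0.13 -0.99]
 [-1.    0.02  0.  ]]
[-0.71  0.58  0.72  1.77 -0.45  0.95 -1.51]
```

Request:
jog_arm --targets '[[[-0.05, 0.35, 0], [0, 0, 0.01]], [[-0.1, 0.3, 0], [0, 0.005, 0.005]], [[-0.15, 0.2, -0.05], [0, 0.005, 0]], [[-0.15, 0.05, -0.05], [0, 0, 0]], [[-0.05, 0, -0.05], [0, 0, 0]]]'

```text
time_s: 14.58
ee_pos: [597.0, 222.4, 237.0]
tcp_rot: [-0.521, -0.478, 0.522, -0.478]
wrist_force: [0.1, -0.5, -0.9]
opening: 51.8
```

```bash
python3 - <<'E'
from h import *
go([596,231,200],84)
s=bot.sense();print(s["joints"])
M=wpose(s)
cv2.imwrite("pics/w22.png",bot.snapshot("wrist"))
np.save("M22.npy",M)
E
```

```text
t 14.58 pos [597.04 222.35 237.02] shift(mm) [ -1.04   8.65 -37.02] rot(deg) [ 0.02 -0.1  -1.03] rot/90 [ 0.   -0.   -0.01] open 51.8 F [ 0.13 -0.46 -0.88]
axes
 [[-0.    1.   -0.09]
 [-0.   -0.09 -1.  ]
 [-1.   -0.    0.  ]]
[-0.9   0.57  0.71  1.83 -0.46  0.91 -1.63]
```

View pics/w22.png

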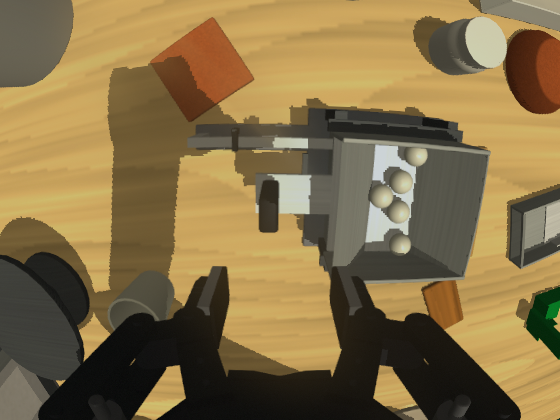

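```bash
python3 - <<'E'
from h import *
M=np.load("M22.npy")
print("cup",back("top",(100,241),85), wback(M,(150,285),85))
crop("pics/w22.png",180,90,180,160,4,"pics/w22c.png",0.7)
E
```

```text
cup [461.05 412.27  85.  ] [507.13 375.61  85.  ]
```

View pics/w22c.png

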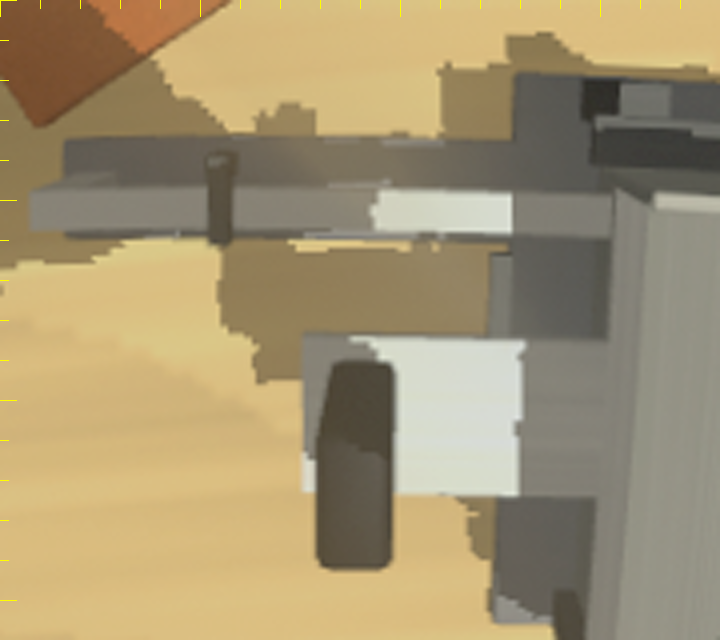

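```bash
python3 - <<'E'
from h import *
M=np.load("M22.npy")
T=lambda x,y:(180+x/4,90+y/4)
print("grip top",wback(M,T(355,506),136),[wback(M,T(*p),136) for p in[(318,445),(392,445),(392,568),(318,568)]])
print("grip base bottom z70?",wback(M,T(362,362),70))
print("clip",wback(M,T(221,155),70),wback(M,T(219,242),70),wback(M,T(219,215),60))
n=np.array([np.cos(np.radians(84)),np.sin(np.radians(84))]);w=np.array([n[1],-n[0]])
for c in ([582,106],[583,109]):
    c=np.array(c)
    g=np.r_[c+125*n,136]; b=np.r_[c+210*n+50*w,60]
    print("pred grip",g,wproj(M,g),"bar end",b,(wproj(M,b)-[180,90])*4)
print("bar end", wback(M,T(31,210),60))
for x in (295,300,435,440,380): print(x,(wback(M,T(x,246),70)[:2]-[582,106])@np.c_[-n,w], (wback(M,T(219,242),70)[:2]-[582,106])@np.c_[-n,w])
E
python3 - <<'E'
from h import *
crop("pics/w22.png",225,130,80,50,9,"pics/w22d.png",0.6)
E
```

```text
grip top [595.3  230.55 136.  ] [array([608.58, 236.59, 136.  ]), array([607.33, 222.1 , 136.  ]), array([581.36, 224.36, 136.  ]), array([582.62, 239.35, 136.  ])]
grip base bottom z70? [609.11 229.54  70.  ]
clip [662.9  258.33  70.  ] [641.96 261.14  70.  ] [647.45 261.87  60.  ]
pred grip [595.07 230.32 136.  ] [[269.08 216.75]] bar end [653.68 309.62  60.  ] [[ 31.61 212.33]]
pred grip [596.07 233.32 136.  ] [[265.21 215.87]] bar end [654.68 312.62  60.  ] [[ 19.92 209.94]]
bar end [654.29 309.7   60.  ]
295 [-142.15   42.53] [-160.55   43.42]
300 [-140.95   42.54] [-160.55   43.42]
435 [-108.58   43.07] [-160.55   43.42]
440 [-107.38   43.1 ] [-160.55   43.42]
380 [-121.75   42.8 ] [-160.55   43.42]
```

View pics/w22d.png

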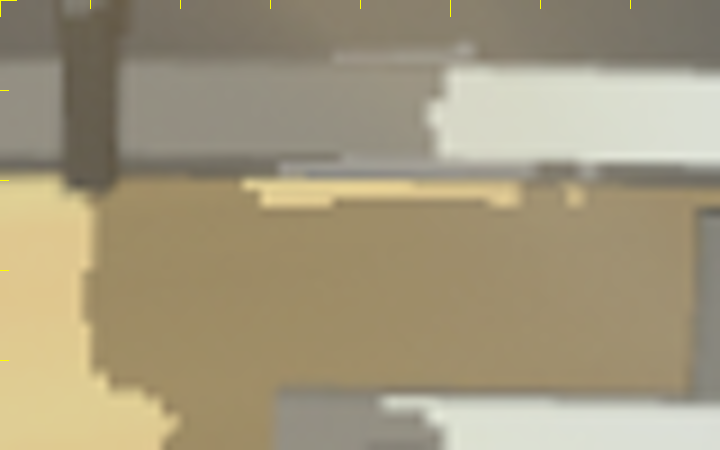

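```bash
python3 - <<'E'
from h import *
crop("pics/w22.png",285,130,60,60,10,"pics/w22e.png",0.5)
M=np.load("M22.npy")
n=np.array([np.cos(np.radians(84)),np.sin(np.radians(84))]);w=np.array([n[1],-n[0]]);c=np.array([582,106])
for x in(-85,-90,-95,-100,-105): print(x,(wproj(M,np.r_[c-x*n+41*w,70])-[285,130])*10,(wproj(M,np.r_[c-x*n+30*w,6])-[285,130])*10)
E
```

```text
-85 [[281.45 242.79]] [[221.63 252.88]]
-90 [[229.85 241.22]] [[178.76 251.67]]
-95 [[178.1  239.73]] [[135.8  250.52]]
-100 [[126.22 238.35]] [[ 92.76 249.44]]
-105 [[ 74.24 237.07]] [[ 49.67 248.43]]
```

View pics/w22e.png

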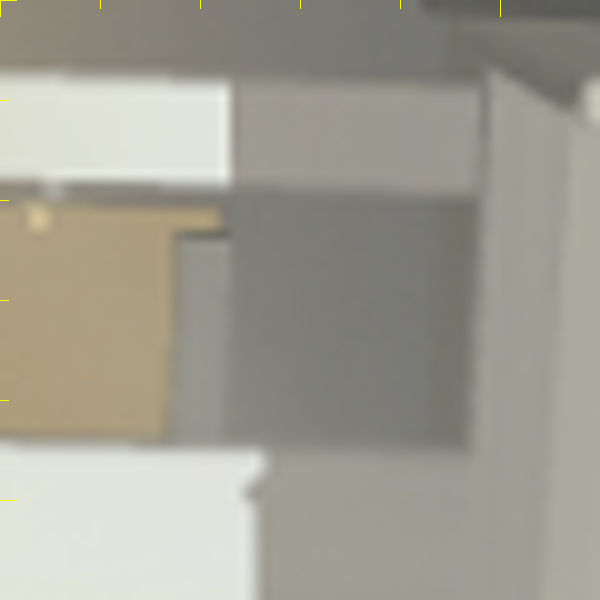

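Request:
jog_arm --targets '[[[-0.02, 0.06, -0.15], [0, 0, -0.01]], [[0, 0.02, -0.25], [0, 0, 0]], [[0, 0, -0.25], [0, 0, 0]], [[0, 0, -0.2], [0, 0, 0]], [[0, 0, -0.1], [0, 0, 0]]]'

```text
time_s: 15.05
ee_pos: [598.8, 225.8, 141.2]
tcp_rot: [0.528, 0.471, -0.525, 0.473]
wrist_force: [-0.8, 0.4, -0.1]
opening: 51.0
```

```bash
python3 - <<'E'
from h import *
go([595,230.5,93],84)
s=bot.sense();print(s["joints"])
cv2.imwrite("pics/w23.png",bot.snapshot("wrist"))
E
```

```text
t 15.05 pos [598.81 225.8  141.23] shift(mm) [ -3.81   4.7  -48.23] rot(deg) [-0.05  0.3   0.16] rot/90 [-0.  0.  0.] open 51.0 F [-0.79  0.39 -0.06]
axes
 [[ 0.01  0.99 -0.11]
 [ 0.   -0.11 -0.99]
 [-1.    0.01 -0.  ]]
[-0.84  0.68  0.62  1.91 -0.58  0.73 -1.56]
```

View pics/w23.png

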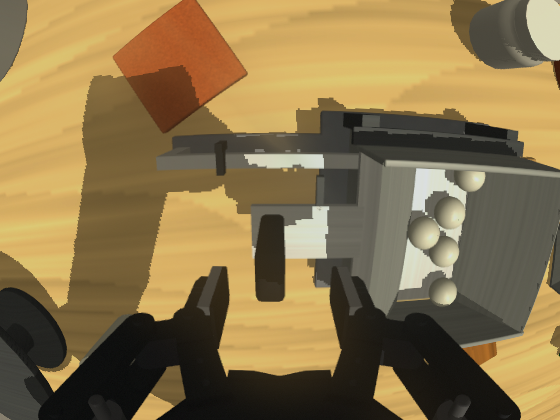

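Request:
jog_arm --targets '[[[-0.03, 0.05, -0.1], [0, 0, 0]], [[-0.01, 0, -0.15], [0, 0, 0]], [[0, 0, -0.12], [0, 0, 0]], [[0, 0, 0], [0, 0, 0]]]'

```text
time_s: 15.43
ee_pos: [596.9, 228.5, 102.9]
tcp_rot: [0.529, 0.47, -0.525, 0.473]
wrist_force: [0.1, 0.5, -0.0]
opening: 51.3
```

```bash
python3 - <<'E'
from h import *
go([595,230.5,93],84)
s=bot.sense();print(s["joints"])
cv2.imwrite("pics/w24.png",bot.snapshot("wrist"))
E
```

```text
t 15.43 pos [596.93 228.46 102.93] shift(mm) [-1.93  2.04 -9.93] rot(deg) [-0.03  0.42  0.43] rot/90 [-0.    0.01  0.01] open 51.3 F [ 0.13  0.5  -0.01]
axes
 [[ 0.01  0.99 -0.11]
 [ 0.   -0.11 -0.99]
 [-1.    0.01 -0.  ]]
[-0.81  0.72  0.57  1.93 -0.62  0.66 -1.54]
```

View pics/w24.png

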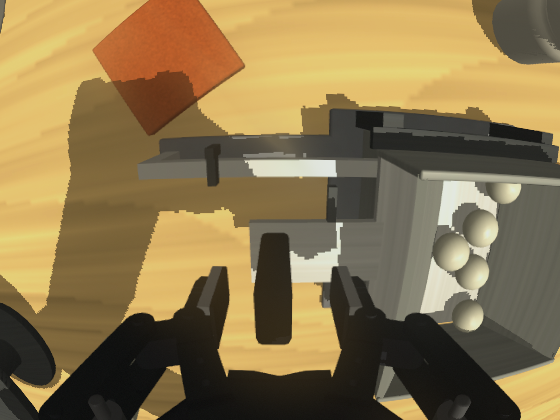

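Request:
jog_arm --targets '[[[-0.02, 0.03, -0.08], [0, 0.004, 0.004]], [[0, 0, -0.02], [0, 0, 0]]]'

```text
time_s: 15.65
ee_pos: [596.4, 231.7, 95.0]
tcp_rot: [0.527, 0.472, -0.524, 0.473]
wrist_force: [-0.1, -0.3, 0.9]
opening: 51.4
```

Request:
jog_arm --targets '[[[0, 0, 0], [0, 0, 0]], [[0, 0, 0], [0, 0, 0]], [[0, 0, 0], [0, 0, 0]], [[0, 0, 0], [0, 0, 0]], [[0, 0, 0], [0, 0, 0]]]' --jaw 1

```text
time_s: 16.07
ee_pos: [596.9, 231.1, 95.8]
tcp_rot: [0.527, 0.472, -0.524, 0.474]
wrist_force: [1.1, 0.8, -4.8]
opening: 15.2
```

```bash
python3 - <<'E'
from h import *
go([595,230.5,93],84)
s=bot.sense();print(s["joints"])
cv2.imwrite("pics/w25.png",bot.snapshot("wrist"))
E
```

```text
t 16.07 pos [596.88 231.15  95.85] shift(mm) [-1.88 -0.65 -2.85] rot(deg) [-0.07  0.27  0.08] rot/90 [-0.  0.  0.] open 15.2 F [ 1.07  0.84 -4.76]
axes
 [[ 0.    0.99 -0.11]
 [ 0.   -0.11 -0.99]
 [-1.    0.   -0.  ]]
[-0.81  0.73  0.56  1.93 -0.63  0.65 -1.53]
```

View pics/w25.png

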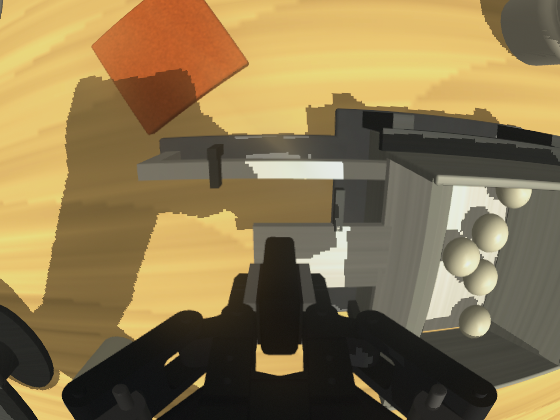

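Request:
jog_arm --targets '[[[0.01, 0.12, 0], [0, 0, 0]], [[0.01, 0.12, 0], [0, 0, 0]], [[0.01, 0.12, 0], [0, 0, 0]], [[0.01, 0.12, 0], [0, 0, 0]], [[0.01, 0.08, 0], [0, 0, 0]]]'

```text
time_s: 16.53
ee_pos: [601.9, 277.7, 95.8]
tcp_rot: [-0.526, -0.467, 0.529, -0.474]
wrist_force: [-3.1, -9.4, 0.1]
opening: 15.4
```

```bash
python3 - <<'E'
from h import *
go([603.7,299,93],84)
s=bot.sense();M=wpose(s);np.save("M26.npy",M)
cv2.imwrite("pics/w26.png",bot.snapshot("wrist"))
crop("pics/w26.png",180,120,180,120,4,"pics/w26c.png",0.6)
E
```

```text
t 16.53 pos [601.91 277.74  95.84] shift(mm) [ 1.79 21.26 -2.84] rot(deg) [0.58 0.18 0.51] rot/90 [0.01 0.   0.01] open 15.4 F [-3.11 -9.43  0.14]
axes
 [[ 0.    0.99 -0.11]
 [-0.01 -0.11 -0.99]
 [-1.    0.    0.01]]
```

View pics/w26.png

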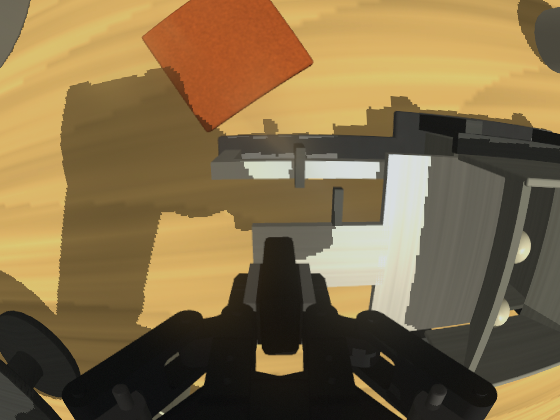

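View pics/w26c.png

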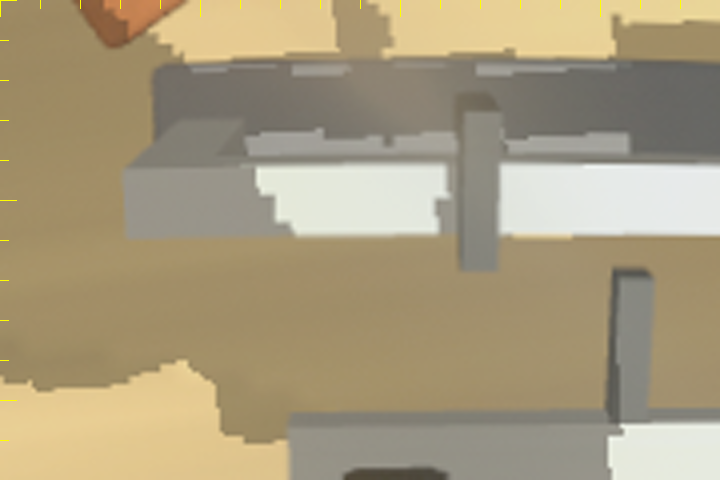

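```bash
cat >> h.py <<'E'
def diff(M,clip,ptr):
    n=np.array([np.cos(np.radians(84)),np.sin(np.radians(84))]);w=np.array([n[1],-n[0]]);c=np.array([582,106])
    a=(wback(M,clip,70)[:2]-c);b=(wback(M,ptr,70)[:2]-c)
    print("clip (out,y)",a@n,a@w,"pointer",b@n,b@w,"pull still",a@n-b@n)
E
python3 - <<'E'
from h import *
M=np.load("M26.npy");T=lambda x,y:(180+x/4,120+y/4)
diff(M,T(481,266),T(635,278))
diff(M,T(499,266),T(653,278))
diff(M,T(463,266),T(617,278))
E
```

```text
clip (out,y) 160.69812085255586 43.308636487502 pointer 139.57452745874036 41.55665189492038 pull still 21.123593393815497
clip (out,y) 158.26738904485055 43.293884134565666 pointer 137.05608408798946 41.55507480583144 pull still 21.211304956861085
clip (out,y) 163.12394777545333 43.32527672652736 pointer 142.07968453553838 41.559954216115045 pull still 21.044263239914955
```

Request:
jog_arm --targets '[[[0.0, 0.08, 0], [0, 0, 0]], [[0.0, 0.08, 0], [0, 0, 0]], [[0.01, 0.04, 0], [0, 0, 0]], [[0, 0, 0], [0, 0, 0]]]'

```text
time_s: 16.92
ee_pos: [603.4, 291.5, 95.9]
tcp_rot: [-0.524, -0.464, 0.532, -0.476]
wrist_force: [-0.6, -9.6, -0.9]
opening: 15.0
```

```bash
python3 - <<'E'
from h import *
go([603.7,299,93],84)
s=bot.sense();M=wpose(s);np.save("M27.npy",M)
cv2.imwrite("pics/w27.png",bot.snapshot("wrist"))
crop("pics/w27.png",240,120,160,120,5,"pics/w27c.png",0.6)
E
```

```text
t 16.92 pos [603.35 291.5   95.86] shift(mm) [ 0.35  7.5  -2.86] rot(deg) [1.1  0.14 0.67] rot/90 [0.01 0.   0.01] open 15.0 F [-0.64 -9.6  -0.89]
axes
 [[ 0.    0.99 -0.12]
 [-0.02 -0.12 -0.99]
 [-1.    0.    0.02]]
```

View pics/w27c.png

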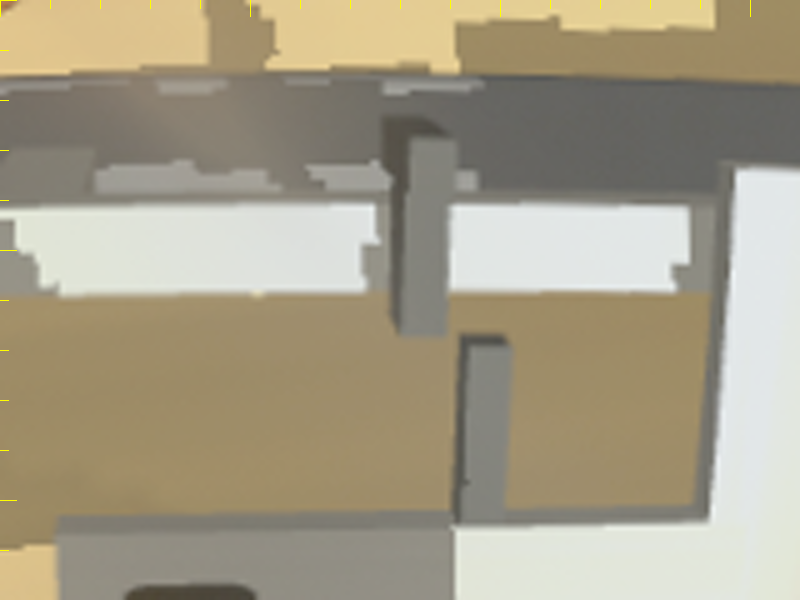

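Request:
jog_arm --targets '[[[0.0, 0.055, 0], [0.004, 0, 0]], [[0.0, 0.03, 0], [0.004, 0, 0]], [[0, 0.0, 0], [0, 0, 0]], [[0, 0, 0], [0, 0, 0]]]'

```text
time_s: 17.3
ee_pos: [603.2, 290.1, 95.9]
tcp_rot: [-0.525, -0.464, 0.533, -0.474]
wrist_force: [-1.4, -10.3, -1.9]
opening: 15.4
```

```bash
python3 - <<'E'
from h import *
go([603.7,299,93],84)
s=bot.sense();M=wpose(s);np.save("M28.npy",M)
cv2.imwrite("pics/w28.png",bot.snapshot("wrist"))
crop("pics/w28.png",240,120,160,120,5,"pics/w28c.png",0.6)
E
```

```text
t 17.3 pos [603.17 290.06  95.86] shift(mm) [ 0.53  8.94 -2.86] rot(deg) [0.97 0.04 0.9 ] rot/90 [0.01 0.   0.01] open 15.4 F [ -1.41 -10.31  -1.93]
axes
 [[ 0.    0.99 -0.12]
 [-0.02 -0.12 -0.99]
 [-1.    0.    0.02]]
```

View pics/w28c.png

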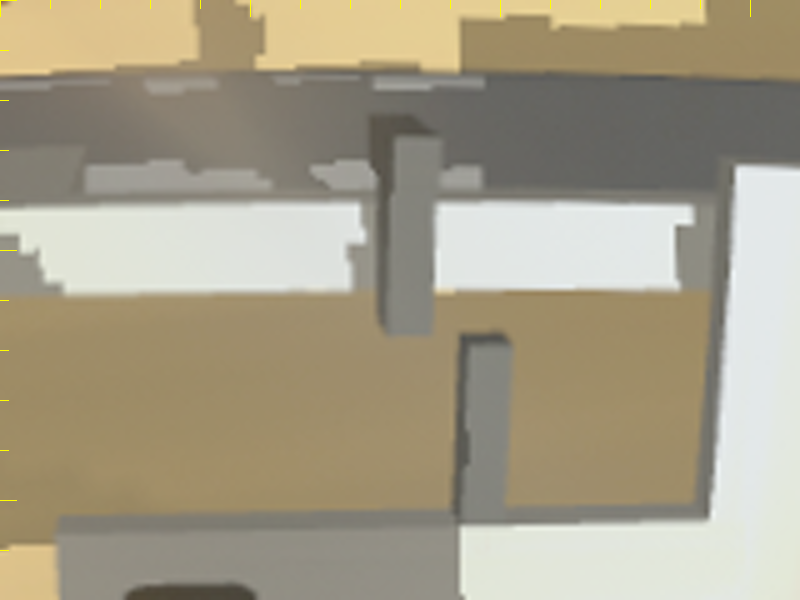

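Request:
jog_arm --targets '[[[0.0, 0.055, 0], [0.004, 0, 0]], [[0.0, 0.055, 0], [0.004, 0, 0]], [[0, 0.045, 0], [0, 0, 0]], [[0, 0.024, 0], [0, 0, 0]]]'

```text
time_s: 17.68
ee_pos: [603.8, 296.4, 95.9]
tcp_rot: [-0.526, -0.464, 0.534, -0.472]
wrist_force: [-1.3, -11.6, -0.6]
opening: 15.3
```

```bash
python3 - <<'E'
from h import *
go([603.7,299,93],84)
s=bot.sense();M=wpose(s);np.save("M29.npy",M)
cv2.imwrite("pics/w29.png",bot.snapshot("wrist"))
go([603.7,299,93],84)
crop("pics/w29.png",240,120,160,120,5,"pics/w29c.png",0.6)
E
```

```text
t 17.68 pos [603.84 296.4   95.88] shift(mm) [-0.14  2.6  -2.88] rot(deg) [0.96 0.01 1.11] rot/90 [0.01 0.   0.01] open 15.3 F [ -1.26 -11.6   -0.64]
axes
 [[-0.    0.99 -0.12]
 [-0.02 -0.12 -0.99]
 [-1.    0.    0.02]]
t 17.73 pos [603.83 296.32  95.86] shift(mm) [-0.13  2.68 -2.86] rot(deg) [0.98 0.   1.11] rot/90 [0.01 0.   0.01] open 15.5 F [-0.97 -9.83 -1.19]
axes
 [[-0.    0.99 -0.12]
 [-0.02 -0.12 -0.99]
 [-1.    0.    0.02]]
```

View pics/w29c.png

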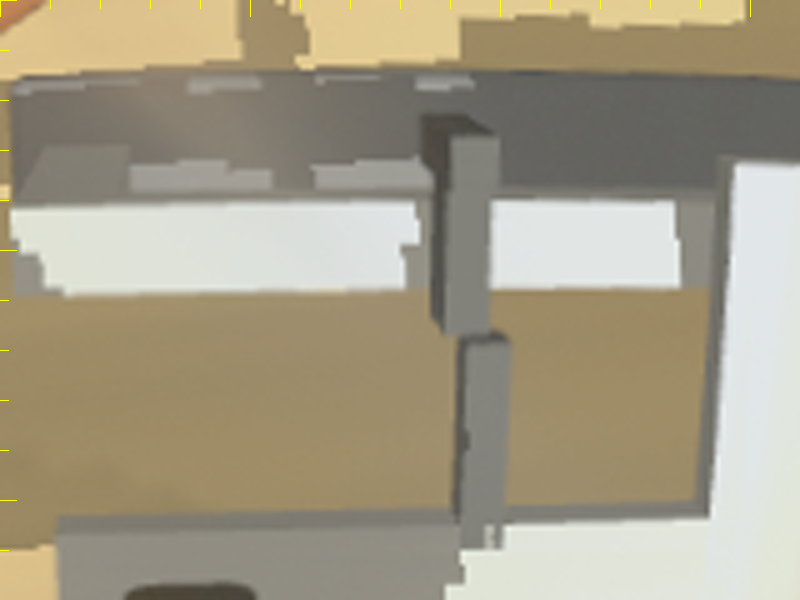

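```bash
python3 - <<'E'
from h import *
M=np.load("M29.npy");T=lambda x,y:(240+x/5,120+y/5)
diff(M,T(467,331),T(487,343))
E
```

```text
clip (out,y) 160.73495127727531 42.964528508991634 pointer 158.47033181763848 41.58646650894629 pull still 2.264619459636833
```

Request:
jog_arm --targets '[[[0.0, 0.05, 0], [0, 0, 0]], [[0.0, 0.03, 0], [0, 0, 0]]]'

```text
time_s: 17.9
ee_pos: [604.1, 298.9, 95.9]
tcp_rot: [-0.525, -0.462, 0.536, -0.473]
wrist_force: [-1.1, -10.0, -2.0]
opening: 15.6
```

```bash
python3 - <<'E'
from h import *
go([603.7,299,93],84)
s=bot.sense();M=wpose(s);np.save("M30.npy",M)
cv2.imwrite("pics/w30.png",bot.snapshot("wrist"))
cv2.imwrite("pics/t30.png",bot.snapshot("top"))
cv2.imwrite("pics/s30.png",bot.snapshot("scene"))
go([603.7,299,93],84)
crop("pics/w30.png",240,120,160,120,5,"pics/w30c.png",0.6)
crop("pics/s30.png",170,120,210,230,3,"pics/s30c.png",0.6)
E
```

```text
t 17.9 pos [604.11 298.85  95.9 ] shift(mm) [-0.41  0.15 -2.9 ] rot(deg) [ 1.31 -0.02  1.23] rot/90 [ 0.01 -0.    0.01] open 15.6 F [-1.1  -9.98 -2.01]
axes
 [[-0.    0.99 -0.13]
 [-0.02 -0.13 -0.99]
 [-1.    0.    0.02]]
t 18.05 pos [604.08 298.72  95.92] shift(mm) [-0.38  0.28 -2.92] rot(deg) [ 1.3  -0.02  1.23] rot/90 [ 0.01 -0.    0.01] open 15.4 F [  0.04 -11.09  -2.97]
axes
 [[-0.    0.99 -0.13]
 [-0.02 -0.13 -0.99]
 [-1.    0.    0.02]]
```

View pics/w30c.png

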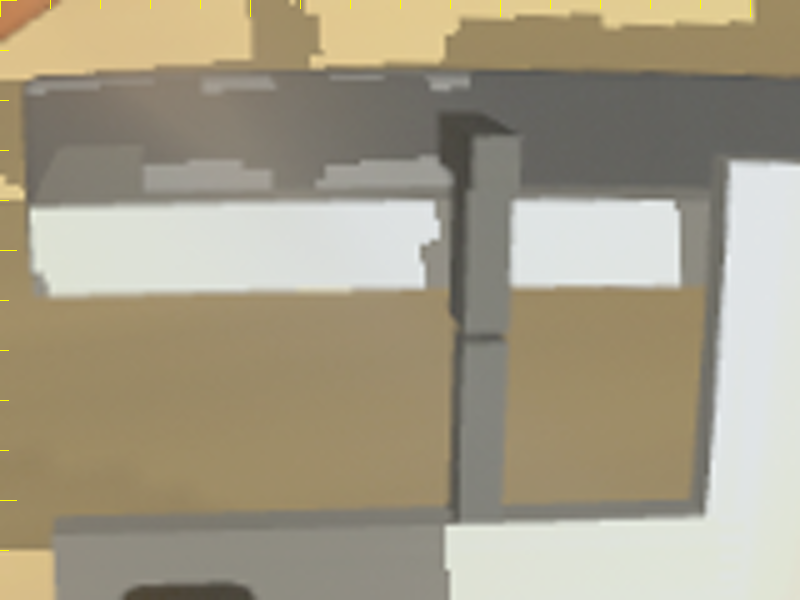

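View pics/s30c.png

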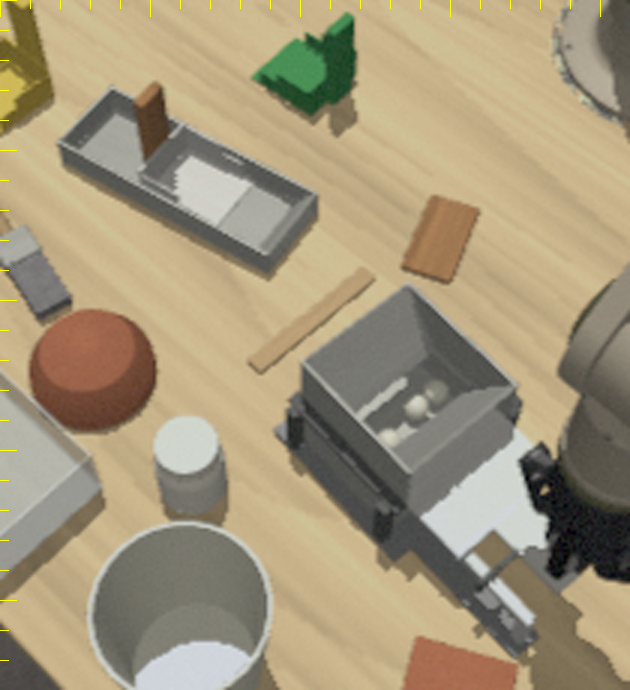

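View pics/w30.png

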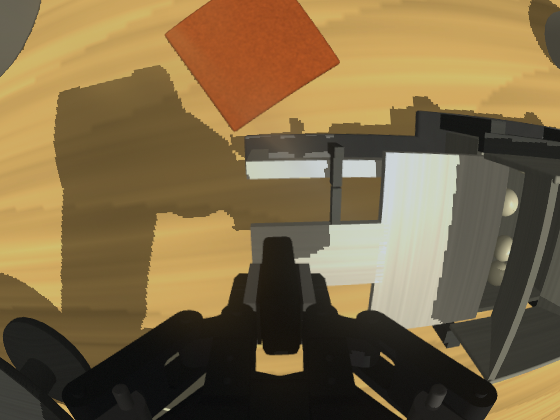

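View pics/t30.png

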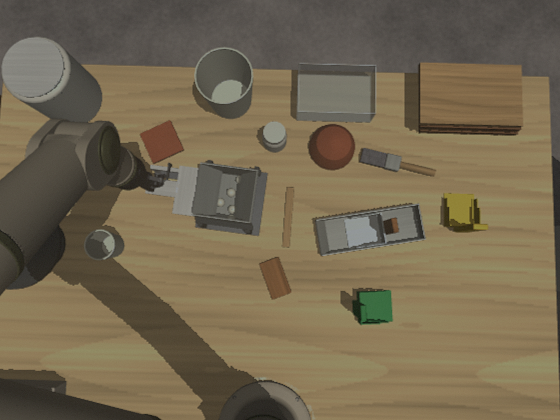

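```bash
python3 - <<'E'
from h import *
crop("pics/t30.png",180,150,100,95,8,"pics/t30c.png",0.6)
crop("pics/s30.png",270,215,80,75,8,"pics/s30d.png",0.6)
M=np.load("M30.npy");T=lambda x,y:(240+x/5,120+y/5)
diff(M,T(486,331),T(483,343))
E
```

```text
clip (out,y) 160.80424953519605 42.829771297301946 pointer 161.10061795582124 41.48310629640673 pull still -0.29636842062518554
```

View pics/t30c.png

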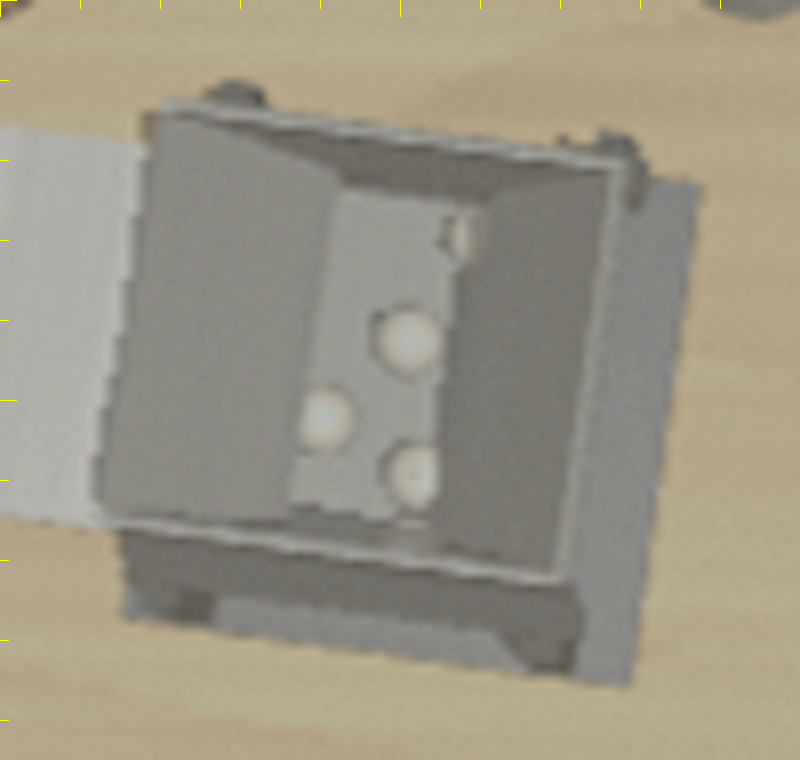

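View pics/s30d.png

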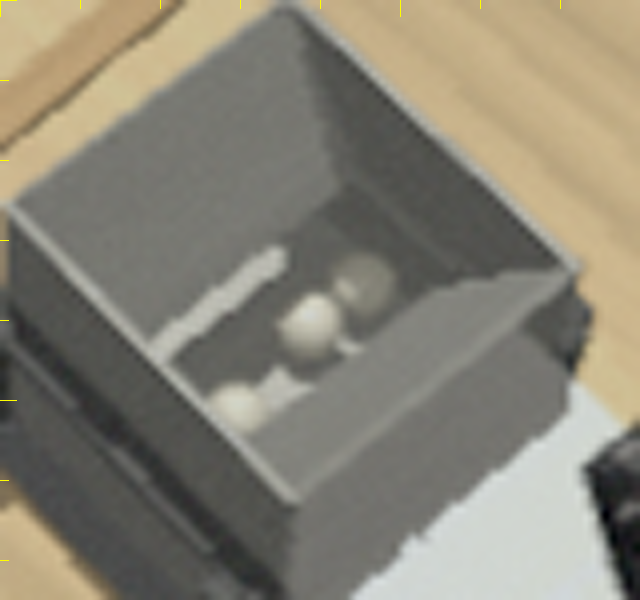

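```bash
python3 - <<'E'
from h import *
bot.snapshot("top")
s=bot.sense();print(s["time_s"],s["ee_pos"],s["opening"],s["wrist_force"])
print(bot.hand_in())
E
```

```text
18.1 [604.08 298.67  95.9 ] 15.383208739125132 [  0.2  -10.45  -2.94]
the job is handed in; nothing more can be done
None
```

I scooped all five balls out of the tray and tipped them into the shut hopper. Then I set the scoop back upright in the tray, let go of it, and pulled the slide out to the mark clip. I handed in at 18.1 s while still holding the slide; hand-in gives no verdict.

What the last checks showed:
- **Slide:** the wrist picture puts the pointer about 0.3 mm past the clip. The hand moved under 0.3 mm over the last 0.2 s. The jaws are closed on the grip at 15.4 mm, against a pull of about 10 N.
- **Balls:** five are visible below the hopper's throat, so I take them to be in the pan, though the hopper's end walls partly hide them. I did not measure their heights.
- **Scoop and other things:** the scoop stands upright in the tray. The other things look unmoved in the top and scene pictures, but I did not measure them.

Disagreements:
- **Scene camera:** it was about 3 to 7 mm off the other two, so I used the top and wrist cameras.
- **Slide creep:** on the first try at the mark the spring pulled the slide back a millimetre or two. I fixed this by leaving a steady pull in the last move.

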